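# Move the wax pots along the hob and clear the finished candles

## Robot

A 7-joint arm with a two-finger parallel gripper is mounted at the origin on the work surface. World frame = base frame: x ahead of the robot, y to its left, z up, the work surface at z = 0. Lengths are in m, angles in rad, forces in N, time in s.
With the tool pointing down it reaches from about 0.425 to 1.025 m from the base axis. Payload 3.6 kg.
Tool frame: the origin (TCP) lies on the centre line of the jaws, within the pads' length; the fingertips stand 25 mm ahead of it and the grasp point (between the pads) lies 6 mm ahead of it (ctrl.tcp_to_tips is the z of the fingertips in the tool frame, in m); z points along the fingers, y is the direction in which the jaws open and shut (so a half turn about z gives the same grasp; the last joint's range is limited). The gripper opens to 85 mm and grips with 20 to 120 N. Pads are 22 mm wide; open, the fingers measure 114 mm over their backs; the gripper's body (76 mm by 85 mm) begins 54 mm behind the grasp point. The pads swing forward as they close: fully open they stand 13 mm farther back than shut.
Start: joints at [-1.438, 0.591, 0.048, 1.609, -0.033, 0.943, -0.034], TCP at [0.163, 0.706, 0.256] pointing down, gripper open.
Joint ranges: [-2.69, 2.69], [-0.47, 2.24], [-1.27, 1.36], [0.19, 2.51], [-1.53, 4.68], [0.08, 2.07], [-3.09, 3.09]. Speed limits (rad/s): [2.57, 2.57, 3.14, 3.14, 3.14, 3.14, 3.14].

## Interface

Orientations are given as a unit quaternion [w, x, y, z].
In Python, from cell import ctrl gives the robot as it stands.
- The arm moves only by the shell command python3 -m handwheel 'ROWS' [FORCE]. ROWS is JSON, a list of rows, each a list of 3 entries, a list of its own where there are three numbers: the closure, from -1 (fully open) to 1 (shut), then the shift along the tool's x, y, z in m, then the turn about the tool's z in degrees. In form: [[hand, [tx, ty, tz], twist], ...]. A call has 1 to 12 rows; each row is the pose to reach, as a shift and turn from the pose commanded when the call began, along the tool's axes at that moment; what a row does not reach only later rows make up. A row lasts 1/8 s, in which the tool goes at most 62.5 mm and 10.7 degrees, less where a joint would pass 70% of its speed; a pose out of reach is approached as far as the arm can. A call with a gripper value outside its range is refused whole. The fingers move at their own pace and stop on an object; FORCE is the grip in N (left out, the last holds). Time passes only in rows, so rows that repeat a pose let the fingers close. It gives the time, the measured TCP pose, the force and the opening at its end, in the units of the state.
- ctrl.sense(): the state, without advancing time (a new reading comes with each control period).
- ctrl.snapshot(name): name is "side" or "top"; returns the picture (420x560x3 uint8, blue, green, red); there is no depth.
- ctrl.camera_model(name): a dict with "fov_y" (degrees; the focal length in pixels is half the picture's height over the tangent of half this angle, whatever the lens; pixels are square), "cx", "cy" (the principal point, pixels), "pose" (4x4, takes a point from camera to world coordinates). Camera axes: x right, y down, z forward; pixel columns grow to the right and rows downward; lengths in m; the calibration is good to about 2 mm. A picture is of the moment at which its call begins. camera_model takes no time and is no camera call.
- ctrl.sign_off(): hands the job in, once; it reports no verdict.
The state is a dict: "time_s": time; "q": joint angles; "dq": joint speeds; "effort": joint torques, N m; "tcp_pos": TCP position; "orientation": TCP orientation; "ft_force": force on the tool from outside, world axes, zero at the start; "moment": the same for the moment, N m; "gripper_width": opening from 0.0 (shut) to 1.0 (fully open).
Only numpy, scipy, OpenCV 4.12 (cv2) and the standard library are available. Lean on these libraries where they do the work, as an engineer would, in place of code of your own. Each camera call takes 0.05 s, during which the arm holds its last target.

## Task

Get the candle bench ready for the next pour. The two wax pots are full and hot: without ever lifting or tipping them, slide both one ring along the hob towards the empty ring, the pot next to the empty ring first, so that each ends up standing inside its new ring. Also clear the spinning wheel of all its finished candles, setting them down gently, not dropping them: stand the round pillars upright in the wooden tray and the square block candles upright in the wicker basket, and leave everything else on the bench where it is.

Things in the scene. Friction and masses are not known exactly. Their poses are not given: they have to be found in the camera images.
- hob: Fixed low hob, 540 mm long (its y axis), 240 mm deep (its x axis), black glass top 45 mm above the bench, with three marked rings in a row 165 mm apart, each 162 mm across. Origin: centre of the underside. The glass is smooth: a pot slides on it with about 2 to 3 N.
- ring_start (a point): Centre of the ring at the hob's -y end (robot's right), on the glass. A pot stands here at the start.
- ring_middle (a point): Centre of the middle ring, on the glass. A pot stands here at the start.
- ring_end (a point): Centre of the ring at the hob's +y end (robot's left), on the glass; it is empty at the start.
- kettle: Steel wax kettle, 136 mm across, 67 mm high to the lid, short spout to its +x, about 0.7 kg. Origin: centre of the underside, z up. A rigid bail stands over it in its x-z plane: a round wooden grip 20 mm thick, 90 mm long along x, centre line 120 mm above the underside, over the centre, 22 mm clear of the lid knob below. Starts on the start or the middle ring.
- pan: White enamel wax pan with lid, 136 mm across (141 mm at the rim band), 56 mm high to the rim, about 0.75 kg. Origin: centre of the underside, z up. Rigid bail as on the kettle: round wooden grip 20 mm thick, 90 mm long along its x, centre line 120 mm above the underside, over the centre, 22 mm clear of the lid knob. Starts on the ring the kettle is not on.
- wheel: Banding wheel: fixed cast base carrying a round aluminium disc 260 mm across which spins freely about the vertical axis at the slightest touch. Origin: centre of the base's underside; the disc's top is 60 mm above it. The candles stand on the disc in a ring about 83 mm from its axis.
- pillar1: Round ivory pillar candle, 56 mm diameter, 110 mm high plus a thin 12 mm wick, about 0.25 kg. Origin: centre of the underside, z up. Stands on the wheel; may be absent.
- pillar2: Another pillar candle like pillar1; may be absent.
- pillar3: Another pillar candle like pillar1; may be absent.
- block1: Square ivory block candle, 56 x 56 mm, 80 mm high plus a thin 12 mm wick, about 0.22 kg. Origin: centre of the underside, x and y square to its faces, z up. Stands on the wheel; may be absent.
- block2: Another block candle like block1; may be absent.
- tray: Fixed wooden tray for the pillars, 110 mm (its x) by 240 mm (its y) outside, walls 6 mm thick and 30 mm high, floor 6 mm thick (inside 98 x 228 mm). Origin: centre of the underside.
- basket: Fixed wicker basket for the blocks, 110 mm (its x) by 240 mm (its y) outside, walls 6 mm thick and 41 mm high to the rim, floor 6 mm thick (inside about 98 x 228 mm). Origin: centre of the underside.
- scent_bottle: Amber bottle, 44 mm across, 105 mm high; not to be moved. Origin: centre of the underside.
- wick_jar: Glass jar with brass lid, 64 mm across, 75 mm high; not to be moved. Origin: centre of the underside.
- twine: Spool of twine, 60 mm across, 70 mm high; not to be moved. Origin: centre of the underside.
- jug: White mug, 76 mm across, 85 mm high; not to be moved. Origin: centre of the underside.
- plant: Succulent in a terracotta pot, 84 mm across, about 125 mm high with leaves; not to be moved. Origin: centre of the underside.

How it is judged:
By the outcome, as a careful person would: the job done as asked, in the order asked, and still so for the second after the job is handed in, with the robot touching nothing.
Of pillar1, pillar2, pillar3, block1, block2 only 3 to 5 are there at a start; the rules pass over those that are not, and their reading is None.
At some moment in a run one of kettle, pan may be knocked a few centimetres aside while the robot is not near it.
It also fails if it takes over 210 s, if anything falls off the work surface, if the arm or the gripper's body presses on something with over 40 N, if the wrist force passes 120 N, or if a joint passes its speed limit or range.

## Working session

There is one attempt and no reset: what is moved stays moved. The work goes in short steps, Python scripts to look and compute and a shell command to move; the robot and the scene stay as the last step left them, time stands still between calls to the robot, and variables do not carry over. Pictures are saved under pics/ and viewed, and the job is handed in when it is done.

```bash
ls; mkdir -p pics
python3 - <<'E'
from cell import ctrl
import cv2
for n in ("side","top"):
    cv2.imwrite(f"pics/{n}0.png",ctrl.snapshot(n)); m=ctrl.camera_model(n); print(n,m)
print(ctrl.sense(),ctrl.tcp_to_tips)
E
```

```text
pics
side {'fov_y': 55.236860088099135, 'cx': 287.11116082057674, 'cy': 202.90870442775423, 'pose': array([[ 0.78709861, -0.41342965,  0.45776818,  0.02284675],
       [-0.616825  , -0.52952739,  0.58234668, -0.63724432],
       [ 0.0016414 , -0.74072712, -0.67180402,  0.7945712 ],
       [ 0.        ,  0.        ,  0.        ,  1.        ]])}
top {'fov_y': 48.552617631747026, 'cx': 282.25897915421876, 'cy': 199.63712037308193, 'pose': array([[ 0.01537036, -0.99467289,  0.10192939,  0.39445896],
       [-0.99987366, -0.01487705,  0.00559815, -0.01580167],
       [-0.00405192, -0.10200256, -0.99477588,  1.36150001],
       [ 0.        ,  0.        ,  0.        ,  1.        ]])}
{'time_s': 0.1, 'q': array([-1.43752042,  0.59204908,  0.04830729,  1.60974198, -0.03330884,
        0.94266608, -0.03372219]), 'dq': array([ 0.00060689, -0.00069654, -0.00036594, -0.00328538, -0.00188878,
        0.00073531, -0.00053478]), 'effort': array([ 3.96857620e-03, -5.49994504e+01,  1.55316733e+00, -1.98826075e+01,
        9.70010238e-03,  3.82118829e-03, -1.29524150e-05]), 'tcp_pos': array([0.16283576, 0.70574585, 0.25522164]), 'orientation': array([-6.08426549e-05,  1.13120671e-01,  9.93580723e-01, -1.02795219e-03]), 'ft_force': array([-0.4902582 , -0.50805014, -0.15547751]), 'moment': array([ 0.00441017, -0.03426903, -0.02366375]), 'gripper_width': 1.002505739616806} 0.025
```

View pics/side0.png

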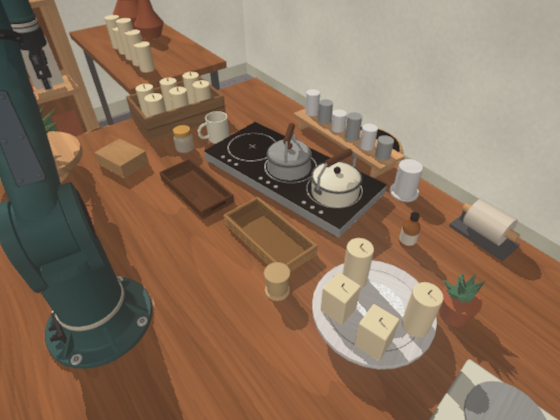

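View pics/top0.png

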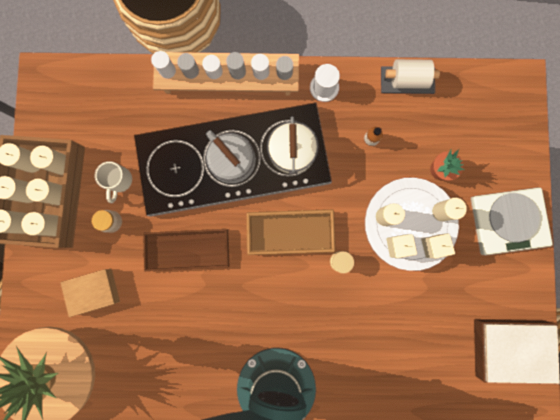

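Run:
```python
import cv2,numpy as np
s=cv2.imread("pics/side0.png");t=cv2.imread("pics/top0.png")
cv2.imwrite("pics/a.png",cv2.resize(s[150:280,150:330],None,fx=4,fy=4,interpolation=cv2.INTER_CUBIC))
cv2.imwrite("pics/b.png",cv2.resize(t[90:280,130:330],None,fx=4,fy=3.1*4/3.1,interpolation=cv2.INTER_CUBIC)[:600] if 0 else cv2.resize(t[95:280,130:340],None,fx=3.2,fy=3.2,interpolation=cv2.INTER_CUBIC))
cv2.imwrite("pics/c.png",cv2.resize(t[165:285,320:480],None,fx=4.5,fy=4.5,interpolation=cv2.INTER_CUBIC))
```

```text
(no output)
```

View pics/a.png

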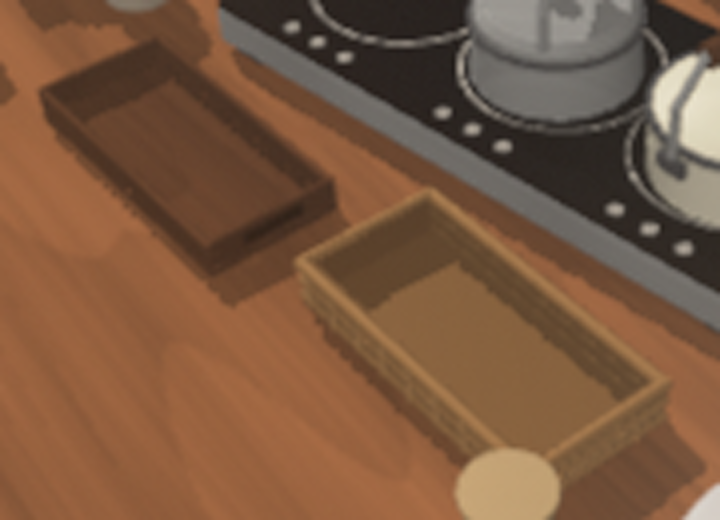

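View pics/b.png

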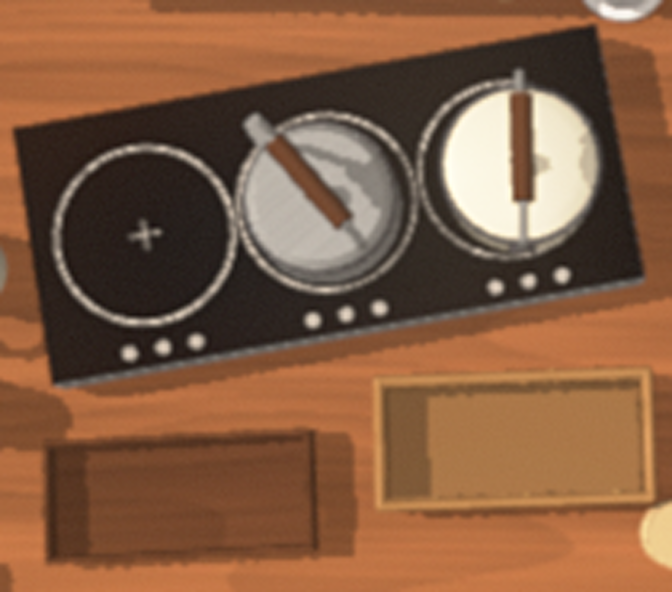

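View pics/c.png

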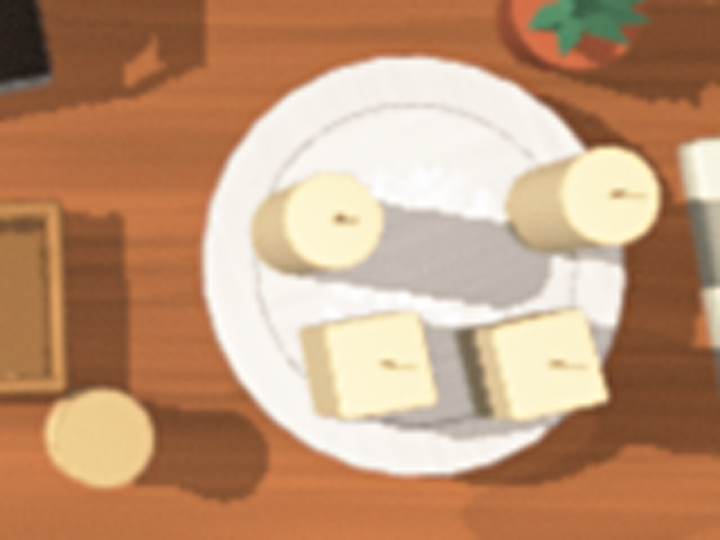

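```bash
cat > h.py <<'E'
import cv2,numpy as np
from cell import ctrl
def K(n):
    m=ctrl.camera_model(n); f=210/np.tan(np.radians(m['fov_y']/2)); return f,m['cx'],m['cy'],m['pose']
def ray(n,uv,z):
    f,cx,cy,P=K(n); uv=np.atleast_2d(np.array(uv,float))
    d=np.c_[(uv[:,0]-cx)/f,(uv[:,1]-cy)/f,np.ones(len(uv))]@P[:3,:3].T
    o=P[:3,3]; return (o+d*((z-o[2])/d[:,2])[:,None])[:,:2]
def proj(n,X):
    f,cx,cy,P=K(n); c=(np.atleast_2d(np.array(X,float))-P[:3,3])@P[:3,:3]
    return np.c_[c[:,0]/c[:,2]*f+cx,c[:,1]/c[:,2]*f+cy]
def shift(tgt,yaw=None):
    """tool shift to reach world tgt TCP, and twist deg so that jaw axis (tool y) has world angle yaw (deg, mod 180)"""
    s=ctrl.sense(); w,x,y,z=s['orientation']
    from scipy.spatial.transform import Rotation as R
    M=R.from_quat([x,y,z,w]).as_matrix()
    d=M.T@(np.array(tgt)-s['tcp_pos'])
    a=np.degrees(np.arctan2(M[1,1],M[0,1])); tw=None
    if yaw is not None: tw=-((yaw-a+90)%180-90)   # tool z down: positive twist = negative world yaw
    print('t',s['time_s'],'tcp',s['tcp_pos'].round(4),'jaw yaw',a.round(1),'tilt z',M[:,2].round(4),'q7',s['q'][6].round(2),'F',s['ft_force'].round(1),'w',round(s['gripper_width'],3))
    print('shift',d.round(4),'twist',tw)
E
python3 - <<'E'
from h import *
im=cv2.imread("pics/top0.png");hsv=cv2.cvtColor(im,cv2.COLOR_BGR2HSV)
def cc(m,lo):
    c,_=cv2.findContours(m.astype(np.uint8)*255,cv2.RETR_EXTERNAL,cv2.CHAIN_APPROX_NONE)
    return sorted([k for k in c if cv2.contourArea(k)>lo],key=cv2.contourArea,reverse=True)
box=np.zeros(im.shape[:2],bool);box[95:225,130:335]=1
V=hsv[...,2]; m=(V<60)&box
h=cc(m,500)[0]; hull=cv2.convexHull(h); r=cv2.approxPolyDP(hull,6,True)[:,0]; print('hob px',r.tolist());W=ray('top',r,.045);print(W.round(3).tolist(), np.linalg.norm(W-np.roll(W,1,0),axis=1).round(3),W.mean(0))
# hob black with ring: empty ring
# candles tops
print('disc');S=hsv[...,1]
m=(V>190)&(S<110);b=np.zeros_like(box);b[170:280,355:470]=1
for k in cc(m&b,200): 
    e=cv2.fitEllipse(k);print(e,ray('top',e[0],.06).round(4),cv2.boundingRect(k))
H=hsv[...,0]
print(hsv[222,392],hsv[215,393],hsv[245,403],hsv[200,410],hsv[240,425])
for y,x in [(145,215),(152,228),(140,292),(130,292)]: print(hsv[y,x])
E
```

```text
hob px [[315, 104], [329, 181], [147, 213], [135, 136]]
[[0.81, -0.099], [0.585, -0.141], [0.486, 0.375], [0.708, 0.419]] [0.529 0.229 0.525 0.227] [0.64692885 0.13854614]
disc
((412.8387145996094, 223.17169189453125), (92.1678695678711, 97.88108825683594), 80.33621978759766) [[ 0.4672 -0.3741]] (365, 177, 102, 94)
[ 25  39 254] [ 24  45 253] [ 23  50 252] [ 17   9 249] [ 19  81 166]
[ 14  32 167]
[ 11 146 108]
[ 11 148 122]
[ 11 142 122]
```

Run:
```python
from h import *
im=cv2.imread("pics/top0.png");hsv=cv2.cvtColor(im,cv2.COLOR_BGR2HSV);H,S,V=[hsv[...,i] for i in range(3)]
def cc(m,lo):
    c,_=cv2.findContours(m.astype(np.uint8)*255,cv2.RETR_EXTERNAL,cv2.CHAIN_APPROX_NONE)
    return sorted([k for k in c if cv2.contourArea(k)>lo],key=cv2.contourArea,reverse=True)
def bx(y0,y1,x0,x1):
    b=np.zeros(im.shape[:2],bool);b[y0:y1,x0:x1]=1;return b
# empty ring
k=cc((V>75)&bx(135,203,140,205),100)
for c in k: print('ring px',cv2.fitEllipse(c),ray('top',cv2.fitEllipse(c)[0],.045).round(4))
print('cross',ray('top',[175.3,168.4],.045))
# bail grips
for c in cc((S>110)&(H<20)&(V<160)&bx(110,190,195,320),20):
    r=cv2.minAreaRect(c);p=ray('top',cv2.boxPoints(r),.165);print('grip',r,p.mean(0).round(4)); l=[np.linalg.norm(p[i]-p[(i+1)%4]) for i in range(2)];i=int(np.argmax(l));d=p[(i+1)%4]-p[i];print(np.round(l,3),'yaw',np.degrees(np.arctan2(d[1],d[0])))
# candle tops
for c in cc((S>25)&(H>15)&(V>235)&bx(180,275,355,475),60):
    M=cv2.moments(c);u=[M['m10']/M['m00'],M['m01']/M['m00']];r=cv2.minAreaRect(c);print('cand',np.round(u,1),cv2.contourArea(c),np.round(r[1],1),r[2],'z.17',ray('top',u,.17).round(4),'z.14',ray('top',u,.14).round(4))
```

```text
ring px ((175.42657470703125, 167.7637481689453), (55.905399322509766, 60.13172149658203), 61.916690826416016) [[0.6166 0.2991]]
cross [[0.61471488 0.29936322]]
grip ((225.85398864746094, 151.19027709960938), (32.83115768432617, 6.114686012268066), 48.8140754699707) [0.6422 0.1403]
[0.016 0.087] yaw -138.0184155402057
grip ((292.5, 140.0), (32.0, 5.0), 90.0) [ 0.6745 -0.0335]
[0.013 0.085] yaw -179.2792101822922
grip ((234.88397216796875, 116.37755584716797), (2.4326577186584473, 81.21077728271484), 79.4389877319336) [0.7355 0.1189]
[0.214 0.007] yaw -78.3560187986846
grip ((310.0, 187.5), (3.0, 18.0), 90.0) [ 0.5497 -0.0804]
[0.047 0.008] yaw -89.14999831623814
cand [403.8 245.5] 414.0 [21.  21.4] 78.69007110595703 z.17 [[ 0.4038 -0.3201]] z.14 [[ 0.404  -0.3277]]
cand [441.3 245.6] 412.5 [21.1 21.8] 76.75948333740234 z.17 [[ 0.4052 -0.4154]] z.14 [[ 0.4055 -0.4254]]
cand [393.4 213.3] 337.5 [20. 21.] 90.0 z.17 [[ 0.4857 -0.2945]] z.14 [[ 0.488  -0.3015]]
cand [454.8 208. ] 328.5 [20. 21.] 90.0 z.17 [[ 0.5017 -0.4519]] z.14 [[ 0.5044 -0.4629]]
```

Run:
```python
from h import *
shift([0.642,0.140,0.30],-48)
```

```text
t 0.1 tcp [0.1628 0.7057 0.2552] jaw yaw 77.0 tilt z [-4.e-04 -2.e-03 -1.e+00] q7 -0.03 F [-0.5 -0.5 -0.2] w 1.003
shift [-0.5941 -0.4436 -0.0438] twist -54.99049368930969
```

```bash
python3 -m handwheel '[[-1,[0,0,-0.045],0],[-1,[-0.04,-0.03,-0.045],8],[-1,[-0.08,-0.06,-0.045],16],[-1,[-0.12,-0.09,-0.045],24],[-1,[-0.16,-0.12,-0.045],32],[-1,[-0.2,-0.15,-0.045],40],[-1,[-0.24,-0.18,-0.045],48],[-1,[-0.28,-0.21,-0.045],56],[-1,[-0.32,-0.24,-0.045],64],[-1,[-0.36,-0.27,-0.045],72],[-1,[-0.4,-0.3,-0.045],80],[-1,[-0.4,-0.3,-0.045],80]]'
python3 - <<'E'
from h import *
shift([0.642,0.140,0.30],-48)
E
```

```text
time_s: 1.6
tcp_pos: [0.4883, 0.3191, 0.3014]
orientation: [0.002, 0.728, 0.685, -0.0]
ft_force: [0.0, 0.6, -0.3]
gripper_width: 0.996
t 1.6 tcp [0.4883 0.3191 0.3014] jaw yaw -3.5 tilt z [ 0.0017 -0.0025 -1.    ] q7 -0.48 F [ 0.   0.6 -0.3] w 0.996
shift [-0.1693  0.1645  0.0022] twist 44.47879462466258
```

```bash
python3 -m handwheel '[[-1,[-0.035,0.034,0.002],9],[-1,[-0.07,0.068,0.002],18],[-1,[-0.105,0.102,0.002],27],[-1,[-0.14,0.136,0.002],36],[-1,[-0.169,0.1645,0.002],44.5],[-1,[-0.169,0.1645,0.002],44.5],[-1,[-0.169,0.1645,0.002],44.5]]'
python3 - <<'E'
from h import *
shift([0.642,0.140,0.171],-48)
a=ctrl.snapshot('top');b=ctrl.snapshot('side')
cv2.imwrite('pics/d.png',np.hstack([cv2.resize(a[100:260,130:340],None,fx=1.9,fy=1.9),cv2.resize(b[90:250,190:400],None,fx=1.9,fy=1.9)]))
print(proj('side',[[.642+.045*.743,.14+.045*.669,.165],[.642-.045*.743,.14-.045*.669,.165]])-[190,90], proj('side',[[.6745+.045,-.0335,.165],[.6745-.045,-.0335,.165]])-[190,90])
E
```

```text
time_s: 2.48
tcp_pos: [0.6399, 0.1486, 0.2985]
orientation: [-0.001, 0.931, 0.364, -0.001]
ft_force: [-0.1, 0.1, 0.0]
gripper_width: 1.0
t 2.475 tcp [0.6399 0.1486 0.2985] jaw yaw -47.3 tilt z [-0.002  0.001 -1.   ] q7 -0.74 F [-0.1  0.1  0. ] w 1.0
shift [-0.0042  0.008   0.1275] twist 0.6679605130703123
[[102.03634575  35.12361903]
 [ 96.80123596  51.80424464]] [[161.31189276  61.01279764]
 [136.80408452  73.17413723]]
```

View pics/d.png

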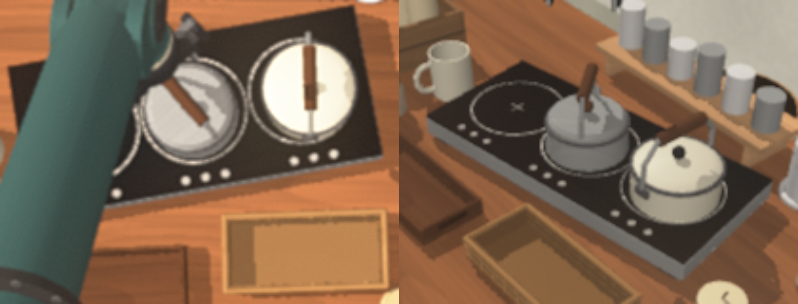

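Run:
```python
from h import *
shift([0.642,0.140,0.171],-48)
```

```text
t 2.575 tcp [0.6397 0.1492 0.2988] jaw yaw -47.3 tilt z [-0.0017  0.0013 -1.    ] q7 -0.74 F [-0.4  0.8  0.2] w 0.999
shift [-0.0045  0.0086  0.1277] twist 0.7241701410172681
```

```bash
python3 -m handwheel '[[-1,[-0.0045,0.0086,0.02],0.7],[-1,[-0.0045,0.0086,0.045],0.7],[-1,[-0.0045,0.0086,0.07],0.7],[-1,[-0.0045,0.0086,0.09],0.7],[-1,[-0.0045,0.0086,0.105],0.7],[-1,[-0.0045,0.0086,0.115],0.7],[-1,[-0.0045,0.0086,0.12],0.7],[-1,[-0.0045,0.0086,0.12],0.7],[-1,[-0.0045,0.0086,0.12],0.7]]'
python3 - <<'E'
from h import *
b=ctrl.snapshot('side')
shift([0.642,0.140,0.171],-48)
cv2.imwrite('pics/e.png',cv2.resize(b[50:230,190:400],None,fx=3,fy=3))
E
```

```text
time_s: 3.7
tcp_pos: [0.6438, 0.1375, 0.18]
orientation: [0.0, 0.934, 0.357, 0.001]
ft_force: [0.4, -0.7, 0.2]
gripper_width: 1.001
t 3.75 tcp [0.6438 0.1375 0.18  ] jaw yaw -48.2 tilt z [ 1.3e-03  3.0e-04 -1.0e+00] q7 -0.65 F [-0.  -0.2  0.5] w 0.998
shift [ 0.0004 -0.0031  0.009 ] twist -0.192037956816975
```

View pics/e.png

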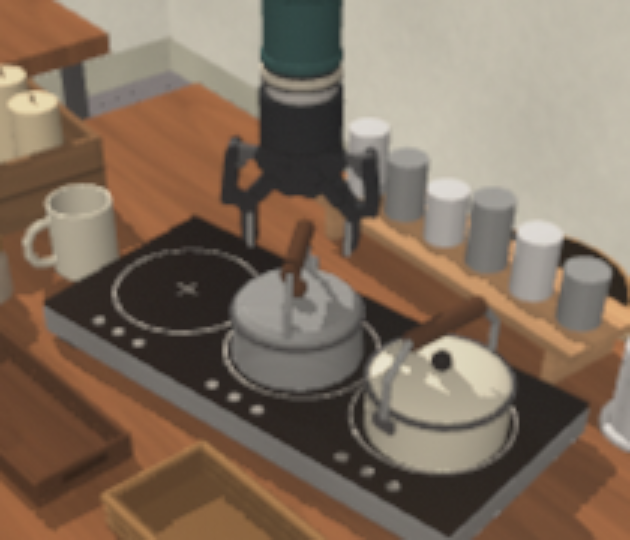

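```bash
python3 -m handwheel '[[-1,[0,-0.002,0.005],0],[-1,[0,-0.003,0.009],0],[0,[0,-0.003,0.009],0],[0.2,[0,-0.003,0.009],0],[0.4,[0,-0.003,0.009],0],[0.5,[0,-0.003,0.009],0],[0.6,[0,-0.003,0.009],0],[0.7,[0,-0.003,0.009],0],[0.8,[0,-0.003,0.009],0],[0.9,[0,-0.003,0.009],0],[1,[0,-0.003,0.009],0],[1,[0,-0.003,0.009],0]]' 25
python3 - <<'E'
from h import *
b=ctrl.snapshot('side')
shift([0.615,0.300,0.171],-48)
cv2.imwrite('pics/f.png',cv2.resize(b[50:230,190:400],None,fx=3,fy=3))
E
```

```text
time_s: 5.25
tcp_pos: [0.6418, 0.1393, 0.1706]
orientation: [0.0, 0.934, 0.357, 0.0]
ft_force: [2.5, -3.4, 1.1]
gripper_width: 0.227
t 5.3 tcp [0.6418 0.1394 0.1706] jaw yaw -48.2 tilt z [ 1.2e-03 -3.0e-04 -1.0e+00] q7 -0.65 F [ 1.7 -2.9  1.3] w 0.225
shift [ 0.0871 -0.1376 -0.0004] twist -0.20462292886068667
```

View pics/f.png

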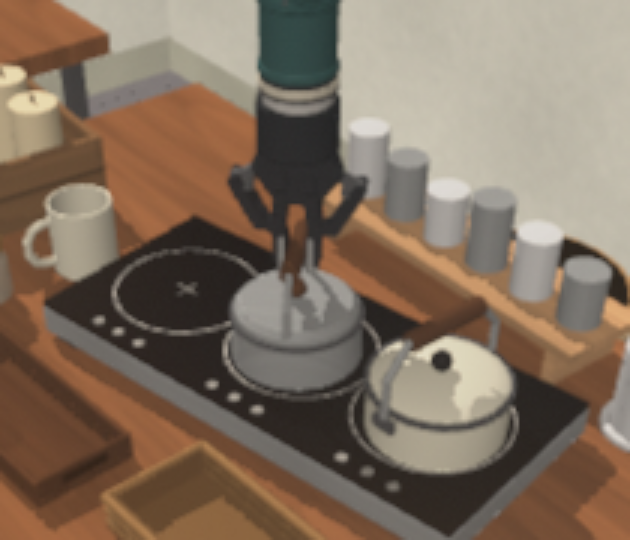

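```bash
python3 -m handwheel '[[1,[0.002,-0.003,0.001],0],[1,[0.006,-0.01,0.001],0],[1,[0.012,-0.019,0.001],0],[1,[0.018,-0.028,0.001],0],[1,[0.022,-0.035,0.001],0],[1,[0.024,-0.038,0.001],0]]'
python3 - <<'E'
from h import *
shift([0.615,0.300,0.171],-48)
E
```

```text
time_s: 6.05
tcp_pos: [0.6343, 0.1823, 0.1706]
orientation: [0.001, 0.934, 0.357, 0.0]
ft_force: [1.2, -6.2, 7.9]
gripper_width: 0.222
t 6.05 tcp [0.6343 0.1823 0.1706] jaw yaw -48.2 tilt z [ 0.0012 -0.002  -1.    ] q7 -0.71 F [ 1.2 -6.2  7.9] w 0.222
shift [ 0.064  -0.1007 -0.0006] twist -0.22747212253881344
```

```bash
python3 -m handwheel '[[1,[0.004,-0.006,-0.0005],0],[1,[0.012,-0.018,-0.0005],0],[1,[0.02,-0.031,-0.0005],0],[1,[0.029,-0.045,-0.0005],0],[1,[0.035,-0.055,-0.0005],0],[1,[0.037,-0.058,-0.0005],0]]'
python3 - <<'E'
from h import *
shift([0.615,0.300,0.171],-48)
E
```

```text
time_s: 6.8
tcp_pos: [0.6226, 0.2512, 0.1706]
orientation: [0.001, 0.934, 0.357, -0.0]
ft_force: [0.7, -5.4, 6.4]
gripper_width: 0.224
t 6.8 tcp [0.6226 0.2512 0.1706] jaw yaw -48.2 tilt z [-3.0e-04 -1.5e-03 -1.0e+00] q7 -0.81 F [ 0.7 -5.4  6.4] w 0.224
shift [ 0.0269 -0.0414 -0.0005] twist -0.1613029770471428
```

```bash
python3 -m handwheel '[[1,[0.006,-0.009,-0.0005],0],[1,[0.014,-0.021,-0.0005],0],[1,[0.021,-0.032,-0.0005],0],[1,[0.026,-0.04,-0.0005],0],[1,[0.026,-0.04,-0.0005],0],[1,[0.026,-0.04,-0.0005],0]]'
python3 - <<'E'
from h import *
b=ctrl.snapshot('side');a=ctrl.snapshot('top')
shift([0.615,0.300,0.171],-48)
cv2.imwrite('pics/g.png',np.hstack([cv2.resize(a[100:260,130:340],None,fx=1.9,fy=1.9),cv2.resize(b[90:250,190:400],None,fx=1.9,fy=1.9)]))
E
```

```text
time_s: 7.55
tcp_pos: [0.6147, 0.3006, 0.1706]
orientation: [-0.001, 0.934, 0.357, -0.0]
ft_force: [0.4, -2.3, 5.2]
gripper_width: 0.222
t 7.65 tcp [0.6147 0.3006 0.1706] jaw yaw -48.1 tilt z [-0.0013  0.0016 -1.    ] q7 -0.88 F [ 0.1 -2.2  6.2] w 0.226
shift [-0.0002  0.0007 -0.0004] twist -0.12462663672161511
```

View pics/g.png

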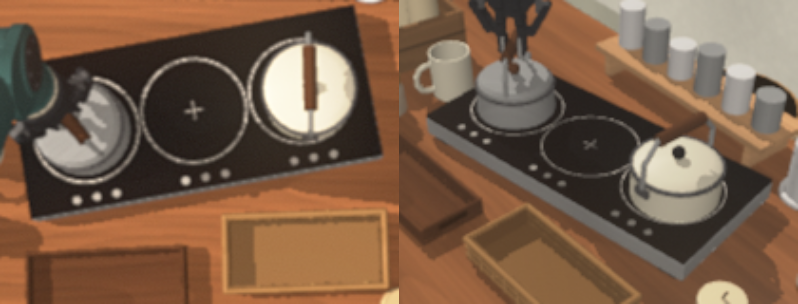

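```bash
python3 -m handwheel '[[0.5,[0,0,0],0],[-0.2,[0,0,0],0],[-1,[0,0,0],0],[-1,[0,0,0],0],[-1,[0,0,0],0],[-1,[0,0,-0.02],0],[-1,[0,0,-0.06],0],[-1,[0,0,-0.1],0],[-1,[0,0,-0.125],0],[-1,[0,0,-0.125],0],[-1,[0,0,-0.125],0]]'
python3 - <<'E'
from h import *
shift([0.6745,-0.0335,0.29],-90)
E
```

```text
time_s: 9.02
tcp_pos: [0.615, 0.299, 0.2952]
orientation: [-0.0, 0.934, 0.357, -0.0]
ft_force: [-0.1, -0.8, -0.3]
gripper_width: 0.997
t 9.025 tcp [0.615  0.299  0.2952] jaw yaw -48.2 tilt z [-7.e-04  1.e-04 -1.e+00] q7 -0.97 F [-0.1 -0.8 -0.3] w 0.997
shift [-0.1773  0.2875  0.0051] twist 41.80382958321247
```

```bash
python3 -m handwheel '[[-1,[-0.02,0.03,0.005],5],[-1,[-0.045,0.073,0.005],11],[-1,[-0.07,0.114,0.005],18],[-1,[-0.095,0.154,0.005],25],[-1,[-0.12,0.195,0.005],31],[-1,[-0.145,0.235,0.005],37],[-1,[-0.165,0.268,0.005],41.8],[-1,[-0.177,0.2875,0.005],41.8],[-1,[-0.177,0.2875,0.005],41.8],[-1,[-0.177,0.2875,0.005],41.8]]'
python3 - <<'E'
from h import *
a=ctrl.snapshot('top');b=ctrl.snapshot('side')
im=a;hsv=cv2.cvtColor(im,cv2.COLOR_BGR2HSV);H,S,V=[hsv[...,i] for i in range(3)]
# cross of middle ring unaffected? print ring middle px and kettle
cv2.imwrite('pics/i.png',np.hstack([cv2.resize(a[100:260,130:340],None,fx=1.9,fy=1.9),cv2.resize(b[90:250,190:400],None,fx=1.9,fy=1.9)]))
shift([0.6745,-0.0335,0.180],-90)
E
```

```text
time_s: 10.28
tcp_pos: [0.6746, -0.0325, 0.2894]
orientation: [-0.001, 1.0, -0.0, -0.001]
ft_force: [0.5, 0.2, 0.4]
gripper_width: 1.002
t 10.375 tcp [ 0.6749 -0.0314  0.2896] jaw yaw -89.9 tilt z [-0.0012  0.0011 -1.    ] q7 -1.08 F [ 0.4  0.1 -0.8] w 1.0
shift [-0.0003  0.0022  0.1096] twist 0.11624972702780667
```

View pics/i.png

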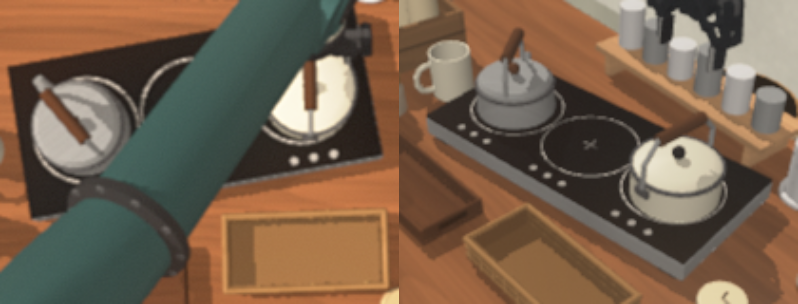

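```bash
python3 -m handwheel '[[-1,[0,0.002,0.025],0],[-1,[0,0.002,0.055],0],[-1,[0,0.002,0.08],0],[-1,[0,0.002,0.1],0],[-1,[0,0.002,0.11],0],[-1,[0,0.002,0.115],0],[-1,[0,0.002,0.118],0],[-1,[0,0.002,0.118],0]]'
python3 - <<'E'
from h import *
b=ctrl.snapshot('side')
shift([0.6745,-0.0335,0.171],-90)
cv2.imwrite('pics/j.png',cv2.resize(b[50:230,190:400],None,fx=3,fy=3))
E
```

```text
time_s: 11.38
tcp_pos: [0.6755, -0.0353, 0.1728]
orientation: [0.0, 1.0, 0.0, 0.0]
ft_force: [-0.3, 0.2, -0.0]
gripper_width: 1.0
t 11.425 tcp [ 0.6755 -0.0354  0.1729] jaw yaw -90.0 tilt z [ 1.e-03 -1.e-04 -1.e+00] q7 -0.98 F [0.6 0.6 0.2] w 1.0
shift [-0.001  -0.0019  0.0019] twist -0.0004917915932765027
```

View pics/j.png

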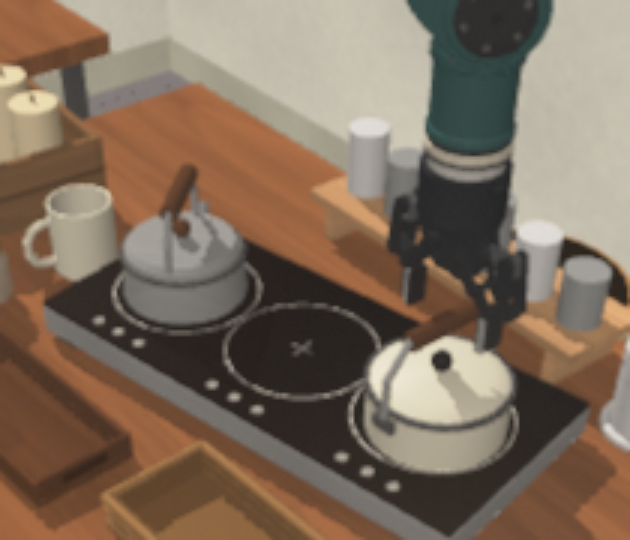

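```bash
python3 -m handwheel '[[-1,[0,-0.002,0.001],0],[-1,[0,-0.002,0.002],0],[0,[0,-0.002,0.002],0],[0.2,[0,-0.002,0.002],0],[0.4,[0,-0.002,0.002],0],[0.5,[0,-0.002,0.002],0],[0.6,[0,-0.002,0.002],0],[0.7,[0,-0.002,0.002],0],[0.8,[0,-0.002,0.002],0],[0.9,[0,-0.002,0.002],0],[1,[0,-0.002,0.002],0],[1,[0,-0.002,0.002],0]]' 25
python3 - <<'E'
from h import *
shift([0.647,0.1385,0.171],-90)
E
```

```text
time_s: 12.92
tcp_pos: [0.6753, -0.0336, 0.1705]
orientation: [0.0, 1.0, -0.0, 0.0]
ft_force: [-0.6, -4.3, 1.9]
gripper_width: 0.227
t 12.925 tcp [ 0.6753 -0.0336  0.1705] jaw yaw -90.0 tilt z [ 4.e-04 -5.e-04 -1.e+00] q7 -0.98 F [-0.6 -4.3  1.9] w 0.227
shift [-0.0283 -0.1721 -0.0006] twist -0.004067807249342081
```

```bash
python3 -m handwheel '[[1,[-0.001,-0.005,0.0005],0],[1,[-0.002,-0.014,0.0005],0],[1,[-0.004,-0.025,0.0005],0],[1,[-0.006,-0.037,0.0005],0],[1,[-0.008,-0.047,0.0005],0],[1,[-0.009,-0.055,0.0005],0],[1,[-0.009,-0.057,0.0005],0]]'
python3 - <<'E'
from h import *
shift([0.6475,0.1385,0.171],-90)
E
```

```text
time_s: 13.8
tcp_pos: [0.6665, 0.0245, 0.1705]
orientation: [0.0, 1.0, 0.001, 0.001]
ft_force: [0.9, -5.6, 5.6]
gripper_width: 0.222
t 13.8 tcp [0.6665 0.0245 0.1705] jaw yaw -89.9 tilt z [ 1.1e-03 -4.0e-04 -1.0e+00] q7 -1.05 F [ 0.9 -5.6  5.6] w 0.222
shift [-0.0188 -0.114  -0.0006] twist 0.07448812132085436
```

```bash
python3 -m handwheel '[[1,[-0.001,-0.007,-0.0003],0],[1,[-0.003,-0.018,-0.0003],0],[1,[-0.005,-0.031,-0.0003],0],[1,[-0.008,-0.045,-0.0003],0],[1,[-0.01,-0.06,-0.0003],0],[1,[-0.012,-0.075,-0.0003],0],[1,[-0.015,-0.09,-0.0003],0],[1,[-0.017,-0.102,-0.0003],0],[1,[-0.018,-0.11,-0.0003],0],[1,[-0.0185,-0.112,-0.0003],0],[1,[-0.0185,-0.112,-0.0003],0],[1,[-0.0185,-0.112,-0.0003],0]]'
python3 - <<'E'
from h import *
shift([0.6475,0.1385,0.171],-90)
E
```

```text
time_s: 15.3
tcp_pos: [0.6476, 0.1369, 0.1705]
orientation: [-0.0, 1.0, 0.001, 0.0]
ft_force: [1.2, -4.0, 5.3]
gripper_width: 0.224
t 15.3 tcp [0.6476 0.1369 0.1705] jaw yaw -89.9 tilt z [ 2.e-04  9.e-04 -1.e+00] q7 -1.21 F [ 1.2 -4.   5.3] w 0.224
shift [-0.0001 -0.0016 -0.0005] twist 0.06136903368866342
```

Within 2 mm. Release and rise, then head toward the wheel side to look.

```bash
python3 -m handwheel '[[0.5,[0,0,0],0],[-0.2,[0,0,0],0],[-1,[0,0,0],0],[-1,[0,0,0],0],[-1,[0,0,0],0],[-1,[0,0,-0.02],0],[-1,[0,0,-0.06],0],[-1,[0,0,-0.1],0],[-1,[0,0,-0.14],0],[-1,[0,0,-0.16],0],[-1,[0,0,-0.16],0]]'
python3 - <<'E'
from h import *
shift([0.50,-0.15,0.33],-110)
E
```

```text
time_s: 16.68
tcp_pos: [0.6484, 0.1355, 0.332]
orientation: [-0.0, 1.0, -0.0, 0.002]
ft_force: [0.0, -0.6, -1.0]
gripper_width: 0.998
t 16.675 tcp [0.6484 0.1355 0.332 ] jaw yaw -90.0 tilt z [ 0.0033  0.001  -1.    ] q7 -1.34 F [ 0.  -0.6 -1. ] w 0.998
shift [-0.1484  0.2855  0.0012] twist 19.999729240709613
```

```bash
python3 -m handwheel '[[-1,[-0.015,0.03,0],2],[-1,[-0.035,0.07,0],4],[-1,[-0.06,0.115,0],6],[-1,[-0.085,0.16,0],8],[-1,[-0.11,0.21,0],10],[-1,[-0.13,0.255,0],12],[-1,[-0.148,0.285,0],13],[-1,[-0.148,0.285,0],13],[-1,[-0.148,0.285,0],13],[-1,[-0.148,0.285,0],13]]'
cat >> h.py <<'E'
def cc(m,lo):
    c,_=cv2.findContours(m.astype(np.uint8)*255,cv2.RETR_EXTERNAL,cv2.CHAIN_APPROX_NONE)
    return sorted([k for k in c if cv2.contourArea(k)>lo],key=cv2.contourArea,reverse=True)
def bx(y0,y1,x0,x1):
    b=np.zeros((420,560),bool);b[y0:y1,x0:x1]=1;return b
def cands(a,n='top',box=(175,280,350,480)):
    hsv=cv2.cvtColor(a,cv2.COLOR_BGR2HSV);H,S,V=[hsv[...,i] for i in range(3)]
    for c in cc((S>25)&(H>15)&(H<35)&(V>235)&bx(*box),60):
        M=cv2.moments(c);u=[M['m10']/M['m00'],M['m01']/M['m00']];r=cv2.minAreaRect(c);q=cv2.boxPoints(r);e=ray(n,q,.14);d=e[1]-e[0]
        print('cand',np.round(u,1),cv2.contourArea(c),np.round(r[1],1),'edge yaw',np.degrees(np.arctan2(d[1],d[0])).round(1),'z.17',ray(n,u,.17).round(4),'z.14',ray(n,u,.14).round(4),'z.116',ray(n,u,.116).round(4),'z.086',ray(n,u,.086).round(4))
def grips(a):
    hsv=cv2.cvtColor(a,cv2.COLOR_BGR2HSV);H,S,V=[hsv[...,i] for i in range(3)]
    for c in cc((S>110)&(H<20)&(V<160)&bx(110,200,135,320),60):
        r=cv2.minAreaRect(c);p=ray('top',cv2.boxPoints(r),.165)
        print('grip',np.round(r[0],1),np.round(r[1],1),p.mean(0).round(4))
E
python3 - <<'E'
from h import *
a=ctrl.snapshot('top');b=ctrl.snapshot('side')
cands(a);grips(a)
cv2.imwrite('pics/k.png',a);cv2.imwrite('pics/l.png',b)
shift([0.50,-0.15,0.33],-110)
E
```

```text
time_s: 17.92
tcp_pos: [0.5003, -0.1477, 0.3294]
orientation: [-0.0, 0.994, -0.112, -0.001]
ft_force: [-1.0, 0.3, 0.7]
gripper_width: 1.004
cand [403.8 245.6] 420.0 [21.2 21.8] edge yaw -77.9 z.17 [[ 0.4037 -0.32  ]] z.14 [[ 0.404  -0.3277]] z.116 [[ 0.4041 -0.3338]] z.086 [[ 0.4044 -0.3415]]
cand [441.2 245.6] 415.5 [21.1 21.6] edge yaw -75.2 z.17 [[ 0.4052 -0.4152]] z.14 [[ 0.4054 -0.4252]] z.116 [[ 0.4056 -0.4333]] z.086 [[ 0.4059 -0.4433]]
cand [454.1 206.6] 276.5 [17.1 21.2] edge yaw -67.5 z.17 [[ 0.5051 -0.45  ]] z.14 [[ 0.5079 -0.461 ]] z.116 [[ 0.5101 -0.4697]] z.086 [[ 0.5129 -0.4806]]
cand [391.5 212.5] 191.0 [19.6 21. ] edge yaw -9.8 z.17 [[ 0.4877 -0.2896]] z.14 [[ 0.4901 -0.2965]] z.116 [[ 0.492 -0.302]] z.086 [[ 0.4943 -0.3089]]
grip [192.1 131.3] [ 59.  164.7] [0.6954 0.2288]
grip [282.5 193.5] [11. 73.] [ 0.533  -0.0094]
grip [163.4 160.3] [33.3  6.2] [0.6157 0.3027]
grip [227. 150.] [32.  6.] [0.6454 0.1373]
t 18.025 tcp [ 0.5003 -0.148   0.3297] jaw yaw -102.9 tilt z [-7.e-04 -1.e-04 -1.e+00] q7 -1.1 F [-0.5  0.1 -0.8] w 1.001
shift [ 0.0002  0.002  -0.0003] twist 7.145791593519675
```

View pics/k.png

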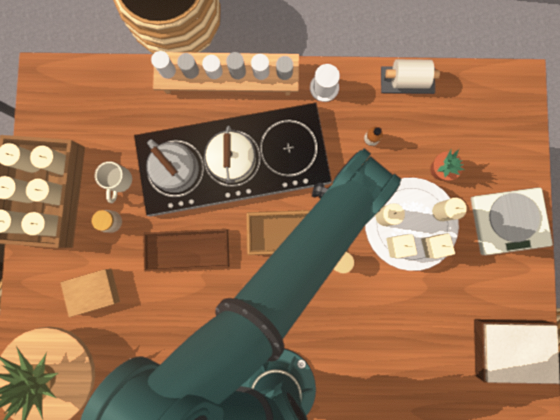

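View pics/l.png

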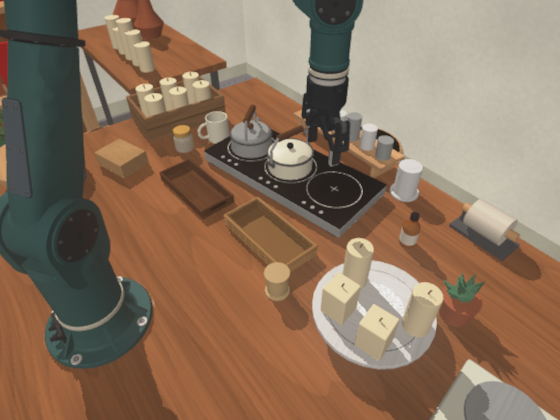

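Run:
```python
from h import *
print('side')
b=cv2.imread('pics/l.png');cands(b,'side',(225,365,310,450))
print(proj('side',[[.4857,-.2945,.17],[.5017,-.4519,.17],[.404,-.3277,.14],[.4054,-.4252,.14]]).round(1))
a=cv2.imread('pics/top0.png')
hsv=cv2.cvtColor(a,cv2.COLOR_BGR2HSV);H,S,V=[hsv[...,i] for i in range(3)]
# basket rim (z .041), tray rim (z .030)
print(hsv[214,290],hsv[232,290],hsv[240,340],hsv[250,187],hsv[235,170],hsv[228,240])
for nm,mask,z,b in (('basket',(H>=13)&(S>120),.041,(200,262,238,343)),('tray',(V<128),.03,(224,280,137,232))):
    for c in cc(mask&bx(*b),300)[:2]:
        r=cv2.minAreaRect(c);p=ray('top',cv2.boxPoints(r),z);print(nm,r,p.round(3).tolist(),p.mean(0).round(4),np.linalg.norm(p-np.roll(p,1,0),axis=1).round(3))
```

```text
side
[[360.5 246.3]
 [427.7 292.4]
 [341.7 285.4]
 [379.1 319.5]]
[ 15 147 156] [ 14 149 170] [ 12 158 129] [ 11 159 120] [ 12 157  91] [ 11 164 182]
basket ((290.5, 235.0), (52.0, 89.0), 90.0) [[0.501, 0.094], [0.505, -0.159], [0.359, -0.159], [0.355, 0.091]] [ 0.43   -0.0332] [0.147 0.253 0.147 0.25 ]
tray ((187.4197235107422, 249.85926818847656), (39.0225715637207, 87.9881591796875), 87.85240936279297) [[0.432, 0.389], [0.445, 0.138], [0.335, 0.131], [0.322, 0.38]] [0.3834 0.2593] [0.111 0.251 0.11  0.249]
```

Run:
```python
from h import *
for nm,q,z in (('basket',[(374,379),(650,368),(655,501),(378,510)],.041),('tray',[(46,446),(315,430),(318,550),(47,562)],.03)):
    p=ray('top',np.array(q)/3.2+[130,95],z);print(nm,p.round(3).tolist(),p.mean(0).round(4),np.linalg.norm(p-np.roll(p,1,0),axis=1).round(3)); d=p[0]+p[3]-p[1]-p[2];print(np.degrees(np.arctan2(-d[0],d[1])))
b=cv2.imread('pics/side0.png');cv2.imwrite('pics/m.png',cv2.resize(b[150:280,150:330],None,fx=4,fy=4))
for c,yw,z in (([.430,-.0332],2,.041),([.3834,.2593],3,.03)):
    y=np.radians(yw);R=np.array([[np.cos(y),-np.sin(y)],[np.sin(y),np.cos(y)]])
    p=[list(np.array(c)+R@np.array(v))+[z] for v in ((.055,.12),(.055,-.12),(-.055,-.12),(-.055,.12))];print(((proj('side',p)-[150,150])*4).round())
```

```text
basket [[0.489, 0.092], [0.502, -0.153], [0.385, -0.158], [0.373, 0.085]] [ 0.4373 -0.0337] [0.116 0.245 0.117 0.244]
2.9424046496835885
tray [[0.425, 0.384], [0.443, 0.144], [0.337, 0.139], [0.323, 0.378]] [0.3821 0.2613] [0.103 0.24  0.106 0.24 ]
3.837247047009867
[[424. 190.]
 [654. 385.]
 [518. 474.]
 [293. 259.]]
[[167.  35.]
 [341. 183.]
 [210. 252.]
 [ 43.  90.]]
```

Run:
```python
from h import *
shift([0.4857,-0.2945,0.25],-103)
```

```text
t 18.025 tcp [ 0.5003 -0.148   0.3297] jaw yaw -102.9 tilt z [-7.e-04 -1.e-04 -1.e+00] q7 -1.1 F [-0.5  0.1 -0.8] w 1.001
shift [0.0184 0.146  0.0797] twist 0.1457915935196752
```

```bash
python3 -m handwheel '[[-1,[0.004,0.03,0],0],[-1,[0.009,0.07,0],0],[-1,[0.014,0.11,0.01],0],[-1,[0.0184,0.14,0.03],0],[-1,[0.0184,0.146,0.06],0],[-1,[0.0184,0.146,0.08],0],[-1,[0.0184,0.146,0.08],0],[-1,[0.0184,0.146,0.08],0]]'
python3 - <<'E'
from h import *
b=ctrl.snapshot('side')
shift([0.4857,-0.2945,0.146],-103)
cv2.imwrite('pics/n.png',cv2.resize(b[150:360,260:500],None,fx=2.5,fy=2.5))
E
```

```text
time_s: 19.02
tcp_pos: [0.4856, -0.2953, 0.2507]
orientation: [0.0, 0.994, -0.112, 0.0]
ft_force: [-0.3, -0.1, 0.9]
gripper_width: 0.997
t 19.075 tcp [ 0.4857 -0.2955  0.251 ] jaw yaw -102.9 tilt z [ 1.6e-03 -7.0e-04 -1.0e+00] q7 -0.73 F [ 0.1 -0.   0. ] w 1.0
shift [-0.0004 -0.001   0.105 ] twist 0.08342791884886935
```

View pics/n.png

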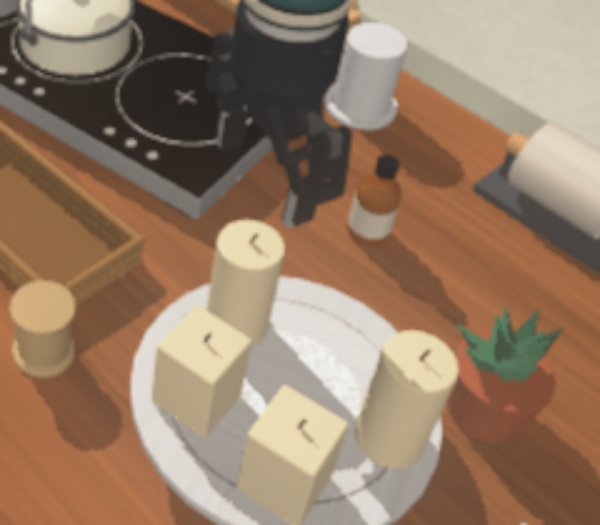

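```bash
python3 -m handwheel '[[-1,[0,-0.001,0.02],0],[-1,[0,-0.001,0.04],0],[-1,[0,-0.001,0.055],0],[-1,[0,-0.001,0.07],0],[-1,[0,-0.001,0.085],0],[-1,[0,-0.001,0.097],0],[-1,[0,-0.001,0.105],0],[-1,[0,-0.001,0.105],0],[-1,[0,-0.001,0.105],0]]'
python3 - <<'E'
from h import *
b=ctrl.snapshot('side')
shift([0.4857,-0.2945,0.146],-103)
cv2.imwrite('pics/o.png',cv2.resize(b[150:360,260:500],None,fx=2.5,fy=2.5))
E
```

```text
time_s: 20.2
tcp_pos: [0.4853, -0.295, 0.1455]
orientation: [0.0, 0.994, -0.113, 0.0]
ft_force: [-0.1, 0.1, -0.1]
gripper_width: 1.0
t 20.25 tcp [ 0.4853 -0.2949  0.1456] jaw yaw -103.0 tilt z [ 9.e-04 -5.e-04 -1.e+00] q7 -0.6 F [-0.1  0.1 -0.3] w 1.0
shift [ 0.0003 -0.0005 -0.0004] twist 0.008090315347871524
```

View pics/o.png

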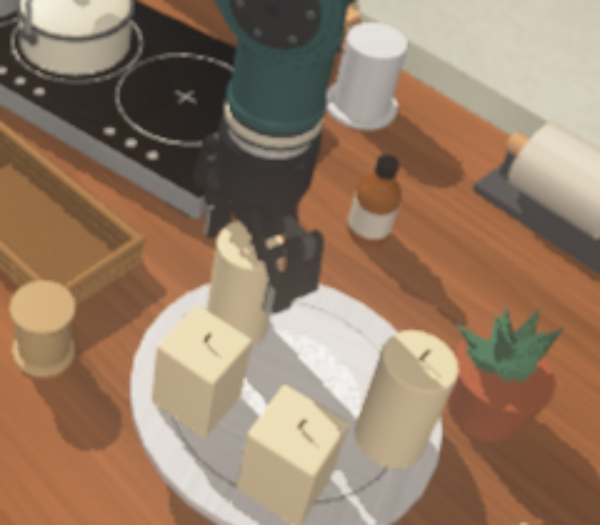

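```bash
python3 -m handwheel '[[-0.7,[0,0,0],0],[-0.6,[0,0,0],0],[-0.5,[0,0,0],0],[-0.4,[0,0,0],0],[-0.3,[0,0,0],0],[0,[0,0,0],0],[1,[0,0,0],0],[1,[0,0,0],0],[1,[0,0,-0.005],0],[1,[0,0,-0.015],0],[1,[0,0,-0.025],0],[1,[0,0,-0.025],0]]' 35
python3 - <<'E'
from h import *
b=ctrl.snapshot('side')
shift([0.4857,-0.2945,0.146],-103)
cv2.imwrite('pics/p.png',cv2.resize(b[150:360,260:500],None,fx=2.5,fy=2.5))
E
```

```text
time_s: 21.75
tcp_pos: [0.4856, -0.2947, 0.171]
orientation: [0.0, 0.994, -0.113, 0.001]
ft_force: [1.0, 0.5, -2.7]
gripper_width: 0.648
t 21.8 tcp [ 0.4853 -0.2945  0.1706] jaw yaw -103.0 tilt z [ 9.e-04 -1.e-04 -1.e+00] q7 -0.63 F [-0.3 -0.4 -3. ] w 0.649
shift [ 0.0003 -0.0001  0.0246] twist 0.03106840763960861
```

View pics/p.png

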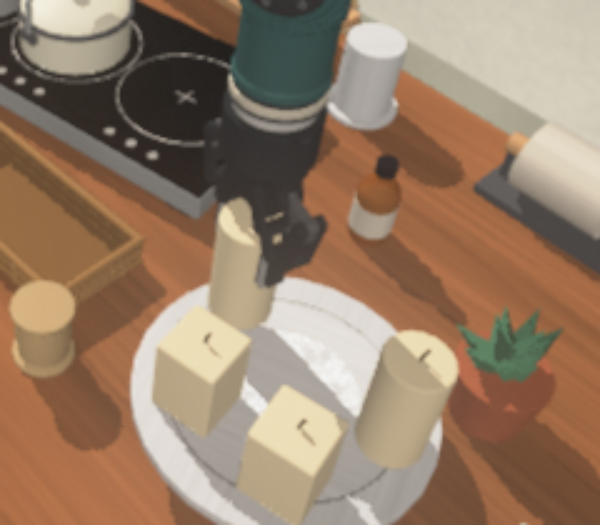

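```bash
python3 -m handwheel '[[1,[0,0,-0.03],0],[1,[0,0,-0.07],0],[1,[0,0,-0.11],0],[1,[0,0,-0.13],0],[1,[0,0,-0.13],0]]'
python3 - <<'E'
from h import *
shift([0.51,-0.05,0.30],-80)
E
```

```text
time_s: 22.42
tcp_pos: [0.4854, -0.2949, 0.3008]
orientation: [0.0, 0.994, -0.113, 0.001]
ft_force: [0.4, 0.9, -3.0]
gripper_width: 0.649
t 22.425 tcp [ 0.4854 -0.2949  0.3008] jaw yaw -103.0 tilt z [ 2.e-03 -6.e-04 -1.e+00] q7 -0.79 F [ 0.4  0.9 -3. ] w 0.649
shift [-0.031  -0.2441  0.0007] twist -22.973101383760564
```

```bash
python3 -m handwheel '[[1,[-0.003,-0.02,0],-2],[1,[-0.008,-0.055,0],-5],[1,[-0.013,-0.095,0],-9],[1,[-0.018,-0.135,0],-13],[1,[-0.023,-0.175,0],-17],[1,[-0.027,-0.21,0],-20],[1,[-0.03,-0.235,0],-22],[1,[-0.031,-0.244,0],-23],[1,[-0.031,-0.244,0],-23]]'
python3 - <<'E'
from h import *
shift([0.39,0.318,0.30],-60)
shift([0.378,0.326,0.30],-60)
E
```

```text
time_s: 23.55
tcp_pos: [0.5091, -0.0498, 0.2992]
orientation: [0.0, 0.996, 0.087, -0.001]
ft_force: [0.1, 0.0, -1.7]
gripper_width: 0.65
t 23.55 tcp [ 0.5091 -0.0498  0.2992] jaw yaw -80.0 tilt z [-1.8e-03 -6.0e-04 -1.0e+00] q7 -0.93 F [ 0.1  0.  -1.7] w 0.65
shift [-0.0532 -0.383  -0.0008] twist -19.966008310415717
t 23.55 tcp [ 0.5091 -0.0498  0.2992] jaw yaw -80.0 tilt z [-1.8e-03 -6.0e-04 -1.0e+00] q7 -0.93 F [ 0.1  0.  -1.7] w 0.65
shift [-0.0636 -0.3929 -0.0008] twist -19.966008310415717
```

```bash
python3 -m handwheel '[[1,[-0.003,-0.02,0],-1],[1,[-0.009,-0.06,0],-3],[1,[-0.016,-0.1,0],-5],[1,[-0.023,-0.145,0],-7],[1,[-0.03,-0.19,0],-9],[1,[-0.038,-0.235,0],-11],[1,[-0.045,-0.28,0],-14],[1,[-0.052,-0.325,0],-17],[1,[-0.058,-0.36,0],-19],[1,[-0.0625,-0.385,0],-20],[1,[-0.0635,-0.393,0],-20],[1,[-0.0635,-0.393,0],-20]]'
python3 - <<'E'
from h import *
shift([0.378,0.326,0.15],-60)
E
```

```text
time_s: 25.05
tcp_pos: [0.3794, 0.325, 0.3]
orientation: [0.0, 0.966, 0.258, 0.0]
ft_force: [0.3, -0.0, -2.9]
gripper_width: 0.647
t 25.05 tcp [0.3794 0.325  0.3   ] jaw yaw -60.1 tilt z [ 4.e-04 -9.e-04 -1.e+00] q7 -1.47 F [ 0.3 -0.  -2.9] w 0.647
shift [-0.0007 -0.0017  0.15  ] twist -0.08395465893059395
```

```bash
python3 -m handwheel '[[1,[-0.0007,-0.001,0.03],0],[1,[-0.0007,-0.001,0.07],0],[1,[-0.0007,-0.001,0.11],0],[1,[-0.0007,-0.001,0.14],0],[1,[-0.0007,-0.001,0.165],0],[1,[-0.0007,-0.001,0.18],0],[1,[-0.0007,-0.001,0.19],0],[1,[-0.0007,-0.001,0.195],0],[1,[-0.0007,-0.001,0.195],0]]'
python3 - <<'E'
from h import *
a=ctrl.snapshot('top')
b=ctrl.snapshot('side')
cv2.imwrite('pics/q.png',np.hstack([cv2.resize(a[180:310,120:270],None,fx=2.6,fy=2.6),cv2.resize(b[110:240,120:270],None,fx=2.6,fy=2.6)]))
shift([0.378,0.326,0.0926],-60)
E
```

```text
time_s: 26.18
tcp_pos: [0.378, 0.3266, 0.1053]
orientation: [-0.0, 0.966, 0.259, 0.0]
ft_force: [-0.1, 0.1, -2.2]
gripper_width: 0.65
t 26.275 tcp [0.378  0.3268 0.1056] jaw yaw -60.0 tilt z [ 8.e-04  8.e-04 -1.e+00] q7 -1.15 F [-0.8 -0.2 -2.8] w 0.646
shift [-0.0005  0.0007  0.013 ] twist 0.01679215035061077
```

View pics/q.png

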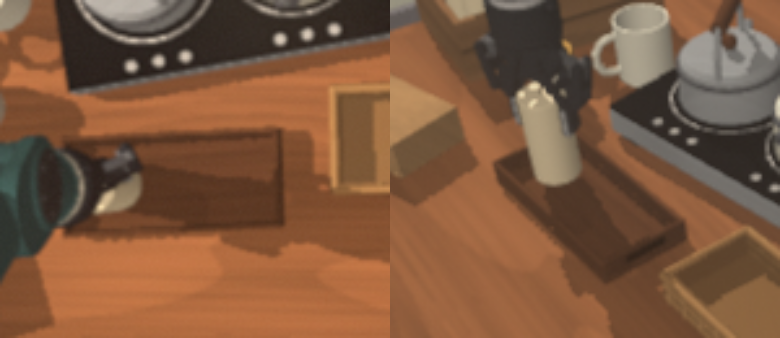

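```bash
python3 -m handwheel '[[1,[0,0,0.004],0],[1,[0,0,0.008],0],[1,[0,0,0.011],0],[1,[0,0,0.013],0],[1,[0,0,0.014],0],[1,[0,0,0.014],0]]'
```

```text
time_s: 27.02
tcp_pos: [0.3779, 0.3265, 0.0915]
orientation: [-0.0, 0.966, 0.259, -0.0]
ft_force: [0.0, -1.3, 2.5]
gripper_width: 0.646
```

```bash
python3 -m handwheel '[[0,[0,0,0],0],[-0.4,[0,0,0],0],[-0.7,[0,0,0],0],[-1,[0,0,0],0],[-1,[0,0,0],0],[-1,[0,0,-0.02],0],[-1,[0,0,-0.06],0],[-1,[0,0,-0.1],0],[-1,[0,0,-0.15],0],[-1,[0,0,-0.2],0],[-1,[0,0,-0.21],0],[-1,[0,0,-0.21],0]]'
python3 - <<'E'
from h import *
a=ctrl.snapshot('top')
b=ctrl.snapshot('side')
cands(a,box=(180,310,120,270))
cv2.imwrite('pics/r.png',np.hstack([cv2.resize(a[180:310,120:270],None,fx=2.6,fy=2.6),cv2.resize(b[110:240,120:270],None,fx=2.6,fy=2.6)]))
shift([0.51,0,0.30],-80)
E
```

```text
time_s: 28.52
tcp_pos: [0.3775, 0.3267, 0.3012]
orientation: [-0.001, 0.966, 0.259, 0.0]
ft_force: [0.4, 0.1, 0.1]
gripper_width: 1.003
cand [156.1 252.3] 242.5 [16.4 19.8] edge yaw -59.8 z.17 [[0.3769 0.3099]] z.14 [[0.3765 0.3181]] z.116 [[0.3761 0.3247]] z.086 [[0.3757 0.3329]]
t 28.625 tcp [0.3767 0.3261 0.2998] jaw yaw -60.0 tilt z [-0.002  -0.0019 -1.    ] q7 -1.46 F [0.1 0.4 0.4] w 1.0
shift [-4.77e-02  3.49e-01  1.00e-04] twist 20.02243774780166
```

View pics/r.png

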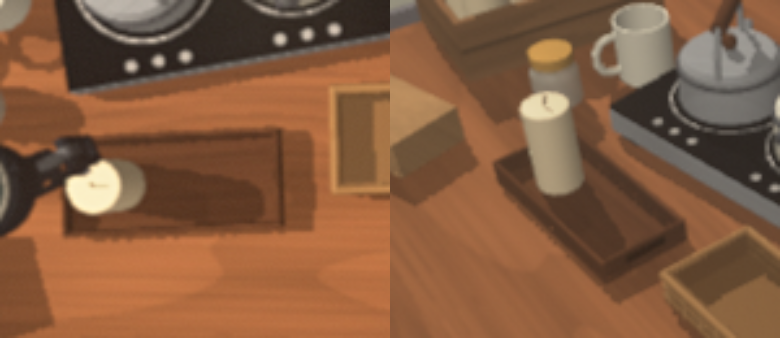

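Pillar stands upright in the tray. Back to the wheel.

```bash
python3 -m handwheel '[[-1,[-0.004,0.03,0],2],[-1,[-0.011,0.08,0],4],[-1,[-0.018,0.13,0],8],[-1,[-0.025,0.18,0],11],[-1,[-0.032,0.23,0],14],[-1,[-0.039,0.285,0],17],[-1,[-0.045,0.33,0],20],[-1,[-0.048,0.35,0],20],[-1,[-0.048,0.35,0],20]]'
python3 - <<'E'
from h import *
a=ctrl.snapshot('top');b=ctrl.snapshot('side')
cands(a);grips(a)
cv2.imwrite('pics/s.png',np.hstack([cv2.resize(a[160:290,330:500],None,fx=2.3,fy=2.3),cv2.resize(b[230:360,300:470],None,fx=2.3,fy=2.3)]))
shift([0.48,-0.25,0.30],-80)
E
```

```text
time_s: 29.75
tcp_pos: [0.5106, -0.0024, 0.2998]
orientation: [0.001, 0.996, 0.085, -0.001]
ft_force: [0.5, 1.1, 0.1]
gripper_width: 0.996
cand [403.4 246.3] 383.5 [21.  21.6] edge yaw -78.9 z.17 [[ 0.4018 -0.3191]] z.14 [[ 0.402  -0.3267]] z.116 [[ 0.4021 -0.3328]] z.086 [[ 0.4023 -0.3405]]
cand [441.  248.5] 290.0 [18.4 21.8] edge yaw -76.7 z.17 [[ 0.3977 -0.4144]] z.14 [[ 0.3978 -0.4244]] z.116 [[ 0.3978 -0.4325]] z.086 [[ 0.3979 -0.4425]]
cand [454.3 206.4] 266.5 [16.3 21.4] edge yaw -76.2 z.17 [[ 0.5058 -0.4506]] z.14 [[ 0.5086 -0.4615]] z.116 [[ 0.5109 -0.4703]] z.086 [[ 0.5137 -0.4812]]
grip [191.6 131.4] [ 58.9 163.9] [0.6952 0.2302]
grip [163.3 160.3] [33.3  6.6] [0.6157 0.3029]
grip [227. 150.] [32.  6.] [0.6454 0.1373]
t 29.85 tcp [5.102e-01 2.000e-04 2.998e-01] jaw yaw -80.0 tilt z [-3.e-03  1.e-04 -1.e+00] q7 -1.02 F [-0.4  0.  -0.5] w 0.999
shift [-7.330e-02  2.412e-01 -1.000e-04] twist 0.019539493187181733
```

View pics/s.png

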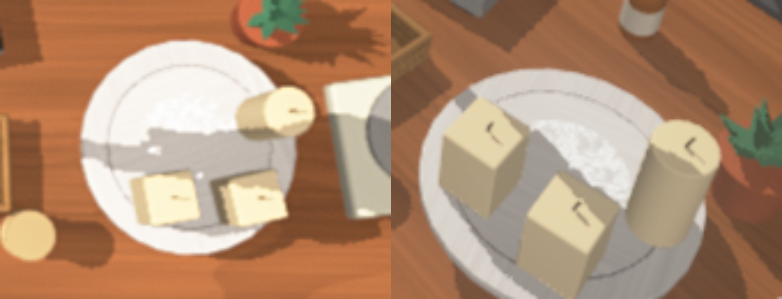

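```bash
python3 - <<'E'
from h import *
shift([0.5017,-0.4519,0.27],-66)
E
python3 -m handwheel '[[-1,[-0.003,0.03,0],-1],[-1,[-0.01,0.07,0],-2],[-1,[-0.018,0.12,0],-4],[-1,[-0.026,0.17,0],-6],[-1,[-0.034,0.22,0],-8],[-1,[-0.044,0.28,0],-10],[-1,[-0.055,0.34,0],-12],[-1,[-0.064,0.39,0],-14],[-1,[-0.069,0.43,0.02],-14],[-1,[-0.07,0.444,0.03],-14],[-1,[-0.07,0.444,0.03],-14],[-1,[-0.07,0.444,0.03],-14]]'
python3 - <<'E'
from h import *
shift([0.5017,-0.4519,0.146],-66)
E
```

```text
t 29.85 tcp [5.102e-01 2.000e-04 2.998e-01] jaw yaw -80.0 tilt z [-3.e-03  1.e-04 -1.e+00] q7 -1.02 F [-0.4  0.  -0.5] w 0.999
shift [-0.087   0.4438  0.0298] twist -13.980460506812818
time_s: 31.35
tcp_pos: [0.5206, -0.4475, 0.271]
orientation: [-0.001, 0.978, 0.209, 0.0]
ft_force: [-0.4, 0.4, -0.7]
gripper_width: 0.997
t 31.35 tcp [ 0.5206 -0.4475  0.271 ] jaw yaw -65.8 tilt z [ 2.0e-04  1.9e-03 -1.0e+00] q7 -0.06 F [-0.4  0.4 -0.7] w 0.997
shift [-0.0192 -0.0035  0.125 ] twist 0.17150963835810273
```

```bash
python3 -m handwheel '[[-1,[-0.01,-0.002,0.01],0],[-1,[-0.0192,-0.0035,0.025],0],[-1,[-0.0192,-0.0035,0.04],0],[-1,[-0.0192,-0.0035,0.05],0],[-1,[-0.0192,-0.0035,0.05],0],[-1,[-0.0192,-0.0035,0.05],0]]'
python3 - <<'E'
from h import *
b=ctrl.snapshot('side')
shift([0.5017,-0.4519,0.146],-66)
cv2.imwrite('pics/u.png',cv2.resize(b[170:380,280:520],None,fx=2.5,fy=2.5))
E
```

```text
time_s: 32.1
tcp_pos: [0.5009, -0.4548, 0.2213]
orientation: [0.0, 0.978, 0.208, 0.0]
ft_force: [-0.4, -0.1, -0.3]
gripper_width: 1.0
t 32.15 tcp [ 0.5009 -0.455   0.2215] jaw yaw -66.0 tilt z [ 7.e-04 -8.e-04 -1.e+00] q7 0.01 F [-0.1  0.  -0.2] w 0.998
shift [ 0.002  -0.0025  0.0755] twist 0.018341962839727444
```

View pics/u.png

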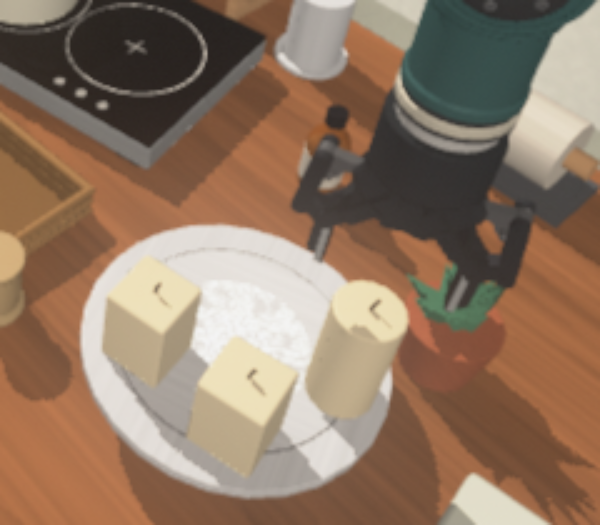

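```bash
python3 -m handwheel '[[-1,[0.002,-0.0025,0.015],0],[-1,[0.002,-0.0025,0.03],0],[-1,[0.002,-0.0025,0.045],0],[-1,[0.002,-0.0025,0.06],0],[-1,[0.002,-0.0025,0.07],0],[-1,[0.002,-0.0025,0.0755],0],[-1,[0.002,-0.0025,0.0755],0],[-1,[0.002,-0.0025,0.0755],0]]'
python3 -m handwheel '[[-0.7,[0,0,0],0],[-0.6,[0,0,0],0],[-0.5,[0,0,0],0],[-0.4,[0,0,0],0],[-0.3,[0,0,0],0],[0,[0,0,0],0],[1,[0,0,0],0],[1,[0,0,0],0],[1,[0,0,-0.005],0],[1,[0,0,-0.015],0],[1,[0,0,-0.025],0],[1,[0,0,-0.025],0]]' 35
python3 - <<'E'
from h import *
b=ctrl.snapshot('side')
shift([0.5017,-0.4519,0.30],-66)
cv2.imwrite('pics/v.png',cv2.resize(b[170:380,280:520],None,fx=2.5,fy=2.5))
E
```

```text
time_s: 33.15
tcp_pos: [0.5015, -0.4519, 0.1461]
orientation: [0.0, 0.978, 0.208, 0.0]
ft_force: [-0.4, -0.6, -0.4]
gripper_width: 1.002
time_s: 34.65
tcp_pos: [0.5016, -0.4518, 0.1717]
orientation: [0.001, 0.978, 0.208, 0.0]
ft_force: [0.5, -0.4, -2.4]
gripper_width: 0.644
t 34.7 tcp [ 0.5014 -0.4515  0.1712] jaw yaw -66.0 tilt z [ 6.e-04 -2.e-04 -1.e+00] q7 0.04 F [ 0.7  0.4 -3.4] w 0.646
shift [ 0.0002  0.0006 -0.1288] twist 0.009973474109770564
```

View pics/v.png

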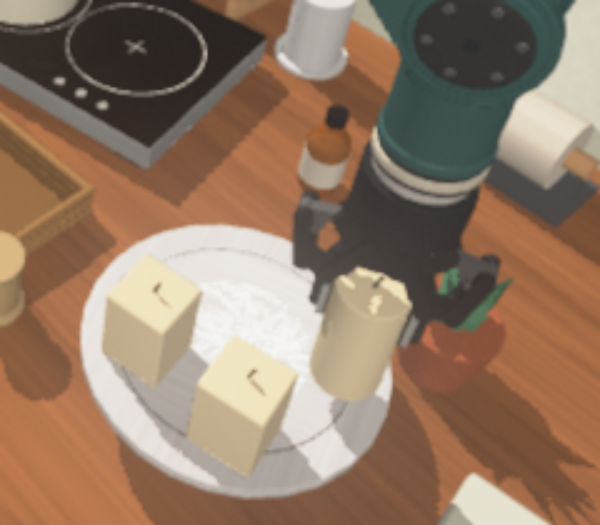

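```bash
python3 -m handwheel '[[1,[0,0,-0.03],0],[1,[0,0,-0.07],0],[1,[0,0,-0.11],0],[1,[0,0,-0.129],0],[1,[0,0,-0.129],0],[1,[0,0,-0.129],0]]'
python3 - <<'E'
from h import *
shift([0.51,-0.05,0.30],-35)
E
```

```text
time_s: 35.45
tcp_pos: [0.5008, -0.4502, 0.2976]
orientation: [-0.002, 0.978, 0.208, -0.001]
ft_force: [-0.4, 0.8, -2.9]
gripper_width: 0.651
t 35.45 tcp [ 0.5008 -0.4502  0.2976] jaw yaw -66.0 tilt z [-0.0023  0.0027 -1.    ] q7 -0.05 F [-0.4  0.8 -2.9] w 0.651
shift [ 0.1714 -0.3618 -0.0013] twist -30.97992874702456
```

```bash
python3 -m handwheel '[[1,[0.01,-0.02,0],-2],[1,[0.027,-0.055,0],-5],[1,[0.045,-0.095,0],-8],[1,[0.065,-0.137,0],-12],[1,[0.085,-0.18,0],-15],[1,[0.105,-0.222,0],-19],[1,[0.125,-0.265,0],-23],[1,[0.145,-0.305,0],-27],[1,[0.16,-0.338,0],-30],[1,[0.169,-0.357,0],-31],[1,[0.1714,-0.362,0],-31],[1,[0.1714,-0.362,0],-31]]'
python3 - <<'E'
from h import *
shift([0.3845,0.226,0.30],-5)
E
```

```text
time_s: 36.95
tcp_pos: [0.5104, -0.0519, 0.2995]
orientation: [0.0, 0.887, 0.461, -0.0]
ft_force: [-0.3, -0.5, -2.0]
gripper_width: 0.649
t 36.95 tcp [ 0.5104 -0.0519  0.2995] jaw yaw -35.0 tilt z [-1.e-04 -8.e-04 -1.e+00] q7 -0.3 F [-0.3 -0.5 -2. ] w 0.649
shift [ 0.1552 -0.2626 -0.0007] twist -30.04861806290637
```

```bash
python3 -m handwheel '[[1,[0.01,-0.017,0],-2],[1,[0.028,-0.047,0],-5],[1,[0.048,-0.082,0],-9],[1,[0.068,-0.116,0],-13],[1,[0.09,-0.152,0],-17],[1,[0.11,-0.187,0],-21],[1,[0.13,-0.22,0],-25],[1,[0.145,-0.245,0],-28],[1,[0.153,-0.259,0],-30],[1,[0.155,-0.2625,0],-30],[1,[0.155,-0.2625,0],-30]]'
python3 - <<'E'
from h import *
shift([0.3845,0.226,0.15],-5)
E
```

```text
time_s: 38.33
tcp_pos: [0.3847, 0.2255, 0.2996]
orientation: [0.0, 0.738, 0.675, -0.0]
ft_force: [0.8, -1.2, -3.3]
gripper_width: 0.647
t 38.325 tcp [0.3847 0.2255 0.2996] jaw yaw -5.1 tilt z [ 2.e-04 -5.e-04 -1.e+00] q7 -0.58 F [ 0.8 -1.2 -3.3] w 0.647
shift [ 0.0005 -0.0003  0.1496] twist -0.08746331195619916
```

```bash
python3 -m handwheel '[[1,[0.0005,0,0.03],0],[1,[0.0005,0,0.07],0],[1,[0.0005,0,0.11],0],[1,[0.0005,0,0.14],0],[1,[0.0005,0,0.165],0],[1,[0.0005,0,0.18],0],[1,[0.0005,0,0.19],0],[1,[0.0005,0,0.195],0],[1,[0.0005,0,0.195],0],[1,[0.0005,0,0.195],0]]'
python3 - <<'E'
from h import *
a=ctrl.snapshot('top')
b=ctrl.snapshot('side')
cv2.imwrite('pics/w.png',np.hstack([cv2.resize(a[180:310,120:270],None,fx=2.6,fy=2.6),cv2.resize(b[110:240,120:270],None,fx=2.6,fy=2.6)]))
shift([0.3845,0.226,0.0926],-5)
E
```

```text
time_s: 39.58
tcp_pos: [0.3848, 0.2271, 0.1051]
orientation: [0.0, 0.737, 0.676, 0.001]
ft_force: [0.1, -0.2, -2.2]
gripper_width: 0.648
t 39.675 tcp [0.3848 0.2272 0.1051] jaw yaw -5.0 tilt z [ 1.e-03  6.e-04 -1.e+00] q7 -0.3 F [-0.1  0.2 -3.1] w 0.645
shift [-0.0012 -0.0002  0.0125] twist 0.01516009601873236
```

View pics/w.png

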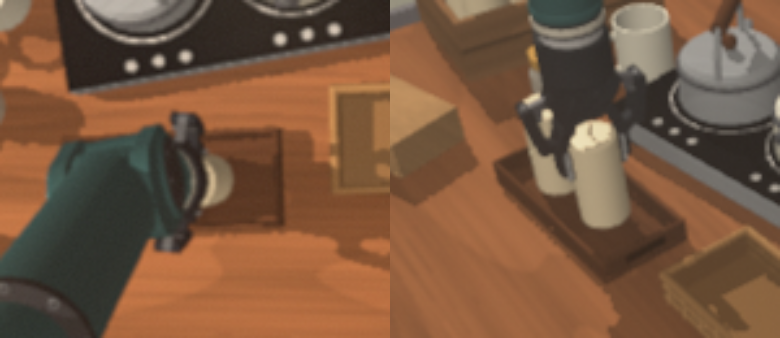

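```bash
python3 -m handwheel '[[1,[-0.001,0,0.004],0],[1,[-0.001,0,0.008],0],[1,[-0.001,0,0.011],0],[1,[-0.001,0,0.013],0],[1,[-0.001,0,0.0135],0],[1,[-0.001,0,0.0135],0]]'
```

```text
time_s: 40.42
tcp_pos: [0.3847, 0.2259, 0.0918]
orientation: [-0.0, 0.737, 0.675, 0.0]
ft_force: [-0.6, -0.4, 7.9]
gripper_width: 0.652
```

```bash
python3 -m handwheel '[[1,[0,0,-0.0007],0],[0,[0,0,-0.0007],0],[-0.4,[0,0,-0.0007],0],[-0.8,[0,0,-0.0007],0],[-1,[0,0,-0.0007],0],[-1,[0,0,-0.0007],0],[-1,[0,0,-0.02],0],[-1,[0,0,-0.06],0],[-1,[0,0,-0.1],0],[-1,[0,0,-0.15],0],[-1,[0,0,-0.2],0],[-1,[0,0,-0.21],0]]'
python3 - <<'E'
from h import *
b=ctrl.snapshot('side')
cv2.imwrite('pics/x.png',cv2.resize(b[110:240,120:270],None,fx=2.6,fy=2.6))
shift([0.51,-0.02,0.30],-60)
E
```

```text
time_s: 41.92
tcp_pos: [0.3858, 0.2268, 0.3041]
orientation: [-0.0, 0.737, 0.676, 0.003]
ft_force: [0.2, 0.9, -0.4]
gripper_width: 1.004
t 41.975 tcp [0.3854 0.2267 0.3036] jaw yaw -5.0 tilt z [ 0.0036  0.0041 -1.    ] q7 -0.56 F [ 0.8 -0.4  0.3] w 0.996
shift [-0.2349  0.1456  0.003 ] twist 55.01658597585293
```

View pics/x.png

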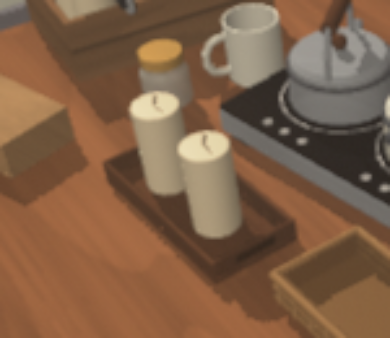

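Both pillars upright in the tray. Now blocks.

```bash
python3 -m handwheel '[[-1,[-0.016,0.01,0],4],[-1,[-0.045,0.028,0],10],[-1,[-0.08,0.05,0],18],[-1,[-0.115,0.071,0],26],[-1,[-0.15,0.093,0],34],[-1,[-0.185,0.115,0],43],[-1,[-0.215,0.133,0],51],[-1,[-0.232,0.144,0],55],[-1,[-0.235,0.1456,0.002],55],[-1,[-0.235,0.1456,0.002],55]]'
python3 - <<'E'
from h import *
a=ctrl.snapshot('top');b=ctrl.snapshot('side')
cands(a);grips(a)
cv2.imwrite('pics/y.png',np.hstack([cv2.resize(a[160:290,330:500],None,fx=2.3,fy=2.3),cv2.resize(b[230:360,300:470],None,fx=2.3,fy=2.3)]))
shift([0.4054,-0.4252,0.30],-78)
E
```

```text
time_s: 43.22
tcp_pos: [0.5081, -0.0201, 0.2982]
orientation: [-0.0, 0.966, 0.259, -0.001]
ft_force: [0.7, 0.2, -0.2]
gripper_width: 1.004
cand [403.4 246.2] 387.0 [21.2 21.4] edge yaw -77.9 z.17 [[ 0.4021 -0.3192]] z.14 [[ 0.4023 -0.3268]] z.116 [[ 0.4024 -0.3329]] z.086 [[ 0.4026 -0.3405]]
cand [440.9 248.7] 282.5 [17. 23.] edge yaw -89.1 z.17 [[ 0.3972 -0.4143]] z.14 [[ 0.3973 -0.4243]] z.116 [[ 0.3974 -0.4323]] z.086 [[ 0.3974 -0.4424]]
grip [192.1 131.3] [ 59.  164.7] [0.6954 0.2288]
grip [163.3 160.3] [33.3  6.6] [0.6157 0.3029]
grip [227. 150.] [32.  6.] [0.6454 0.1373]
t 43.325 tcp [ 0.5083 -0.0195  0.2986] jaw yaw -59.9 tilt z [-1.4e-03  9.0e-04 -1.0e+00] q7 -0.72 F [0.2 0.9 1. ] w 1.003
shift [-0.2928  0.2992 -0.0016] twist 18.149463561447874
```

View pics/y.png

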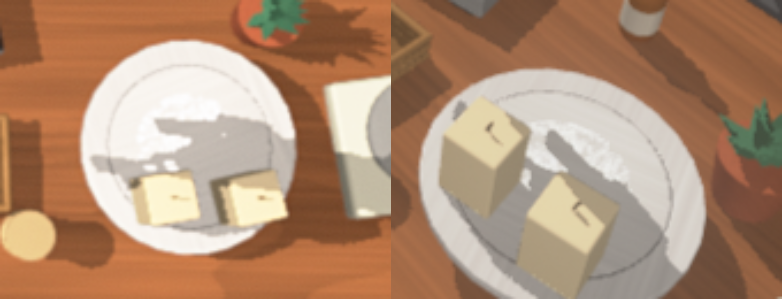

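```bash
python3 -m handwheel '[[-1,[-0.016,0.016,0],2],[-1,[-0.045,0.046,0],4],[-1,[-0.08,0.082,0],6],[-1,[-0.115,0.117,0],8],[-1,[-0.15,0.153,0],10],[-1,[-0.185,0.189,0],12],[-1,[-0.22,0.225,0],14],[-1,[-0.255,0.26,0.02],16],[-1,[-0.28,0.286,0.04],17],[-1,[-0.2928,0.299,0.07],17],[-1,[-0.2928,0.299,0.09],17],[-1,[-0.2928,0.299,0.09],17]]'
python3 - <<'E'
from h import *
shift([0.4054,-0.4252,0.20],-77)
E
```

```text
time_s: 44.82
tcp_pos: [0.4042, -0.4244, 0.2077]
orientation: [-0.002, 0.994, 0.113, -0.001]
ft_force: [0.1, -0.3, 0.3]
gripper_width: 1.004
t 44.825 tcp [ 0.4042 -0.4244  0.2077] jaw yaw -77.0 tilt z [-0.0024  0.0035 -1.    ] q7 -0.05 F [ 0.1 -0.3  0.3] w 1.004
shift [0.001  0.0011 0.0077] twist 0.011798898573530892
```

```bash
python3 -m handwheel '[[-1,[0.001,0.001,0.01],0],[-1,[0.001,0.001,0.01],0]]'
python3 - <<'E'
from h import *
b=ctrl.snapshot('side')
shift([0.4054,-0.4252,0.127],-77)
cv2.imwrite('pics/z.png',cv2.resize(b[180:390,270:510],None,fx=2.5,fy=2.5))
f=lambda p:((proj('side',[p])-[270,180])*2.5).round()
print(f([.4054,-.4252,.14]),f([.4054,-.4252,.185]))
E
```

```text
time_s: 45.08
tcp_pos: [0.4069, -0.426, 0.1991]
orientation: [-0.0, 0.993, 0.114, 0.0]
ft_force: [0.2, -0.1, 0.6]
gripper_width: 0.999
t 45.125 tcp [ 0.4068 -0.4264  0.1995] jaw yaw -76.9 tilt z [ 6.e-04 -0.e+00 -1.e+00] q7 -0.04 F [0.2 0.2 0.5] w 0.999
shift [-0.0012 -0.0015  0.0725] twist 0.08901490619693675
[[273. 349.]] [[283. 314.]]
```

View pics/z.png

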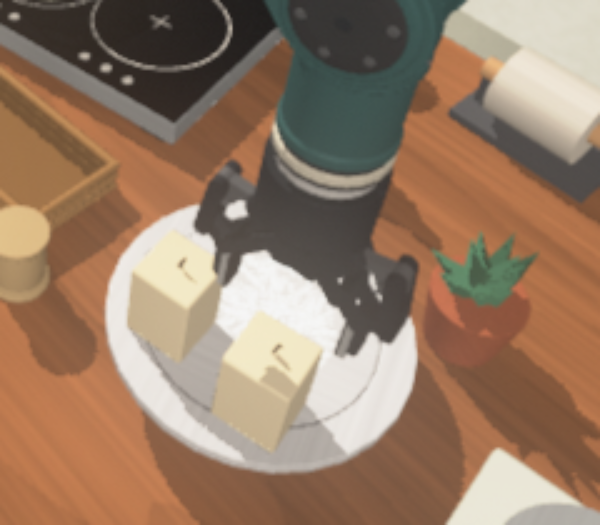

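```bash
python3 -m handwheel '[[-1,[-0.001,-0.0015,0.015],0],[-1,[-0.001,-0.0015,0.03],0],[-1,[-0.001,-0.0015,0.043],0],[-1,[-0.001,-0.0015,0.055],0],[-1,[-0.001,-0.0015,0.065],0],[-1,[-0.001,-0.0015,0.0725],0],[-1,[-0.001,-0.0015,0.0725],0]]'
python3 - <<'E'
from h import *
b=ctrl.snapshot('side')
shift([0.4054,-0.4252,0.127],-77)
cv2.imwrite('pics/aa.png',cv2.resize(b[180:390,270:510],None,fx=2.5,fy=2.5))
E
```

```text
time_s: 46.0
tcp_pos: [0.4047, -0.4255, 0.1261]
orientation: [-0.0, 0.994, 0.113, -0.0]
ft_force: [-0.0, -0.1, -0.3]
gripper_width: 1.004
t 46.05 tcp [ 0.4048 -0.4258  0.1265] jaw yaw -77.0 tilt z [-1.e-04  0.e+00 -1.e+00] q7 0.04 F [1.2 0.2 0.1] w 1.001
shift [ 0.0007 -0.0004 -0.0005] twist 0.0006166468305508488
```

View pics/aa.png

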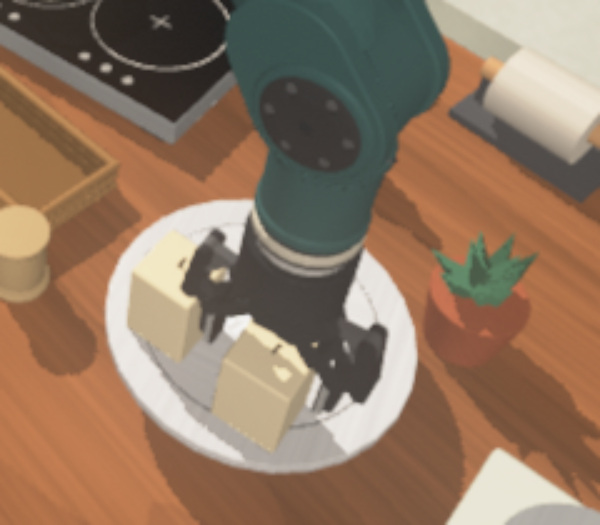

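```bash
python3 -m handwheel '[[-0.7,[0,0,0],0],[-0.6,[0,0,0],0],[-0.5,[0,0,0],0],[-0.4,[0,0,0],0],[-0.3,[0,0,0],0],[0,[0,0,0],0],[1,[0,0,0],0],[1,[0,0,0],0],[1,[0,0,-0.005],0],[1,[0,0,-0.015],0],[1,[0,0,-0.025],0],[1,[0,0,-0.025],0]]' 35
python3 - <<'E'
from h import *
b=ctrl.snapshot('side')
shift([0.4054,-0.4252,0.30],-77)
cv2.imwrite('pics/ab.png',cv2.resize(b[180:390,270:510],None,fx=2.5,fy=2.5))
E
```

```text
time_s: 47.55
tcp_pos: [0.4052, -0.4262, 0.1526]
orientation: [0.001, 0.994, 0.113, 0.001]
ft_force: [0.1, -0.1, -1.8]
gripper_width: 0.654
t 47.6 tcp [ 0.4051 -0.4258  0.1521] jaw yaw -77.0 tilt z [ 7.e-04 -7.e-04 -1.e+00] q7 0.01 F [-0.4 -0.2 -2.3] w 0.647
shift [ 0.0006 -0.0004 -0.1479] twist 0.016562665492486417
```

View pics/ab.png

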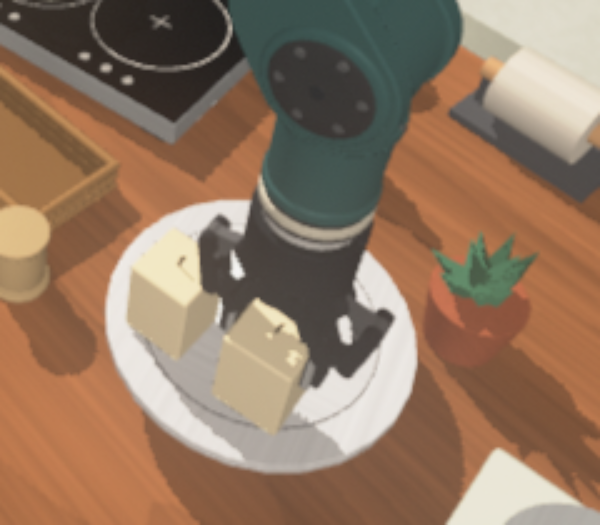

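```bash
python3 -m handwheel '[[1,[0,0,-0.03],0],[1,[0,0,-0.07],0],[1,[0,0,-0.1],0],[1,[0,0,-0.118],0],[1,[0,0,-0.118],0],[1,[0,0,-0.118],0]]'
python3 - <<'E'
from h import *
shift([0.47,-0.2,0.27],-82)
shift([0.441,0.011,0.27],-87)
E
```

```text
time_s: 48.35
tcp_pos: [0.4045, -0.4247, 0.2683]
orientation: [-0.001, 0.994, 0.113, -0.001]
ft_force: [0.0, 0.1, -1.1]
gripper_width: 0.65
t 48.35 tcp [ 0.4045 -0.4247  0.2683] jaw yaw -77.0 tilt z [-0.0015  0.0019 -1.    ] q7 -0.12 F [ 0.   0.1 -1.1] w 0.65
shift [ 0.1145 -0.2042 -0.0013] twist 5.021339070964473
t 48.35 tcp [ 0.4045 -0.4247  0.2683] jaw yaw -77.0 tilt z [-0.0015  0.0019 -1.    ] q7 -0.12 F [ 0.   0.1 -1.1] w 0.65
shift [ 0.1338 -0.4163 -0.0009] twist 10.021339070964473
```

```bash
python3 -m handwheel '[[1,[0.01,-0.018,0],0.5],[1,[0.03,-0.05,0],1.5],[1,[0.055,-0.09,0],2.5],[1,[0.08,-0.135,0],3.5],[1,[0.1,-0.18,0],5],[1,[0.113,-0.225,0],6],[1,[0.12,-0.27,0],7],[1,[0.125,-0.315,0],8],[1,[0.129,-0.355,0],9],[1,[0.132,-0.39,0],10],[1,[0.1335,-0.41,0],10],[1,[0.1338,-0.416,0],10]]'
python3 -m handwheel '[[1,[0,0,0],0],[1,[0,0,0],0]]'
python3 - <<'E'
from h import *
shift([0.441,0.011,0.0855],-87)
E
```

```text
time_s: 49.85
tcp_pos: [0.4406, 0.0112, 0.2686]
orientation: [0.0, 1.0, 0.028, -0.001]
ft_force: [0.5, -0.2, -2.1]
gripper_width: 0.648
time_s: 50.1
tcp_pos: [0.4417, 0.0086, 0.2696]
orientation: [0.0, 1.0, 0.025, 0.0]
ft_force: [1.1, -0.6, -2.1]
gripper_width: 0.654
t 50.1 tcp [0.4417 0.0086 0.2696] jaw yaw -87.1 tilt z [ 3.e-04 -6.e-04 -1.e+00] q7 -1.12 F [ 1.1 -0.6 -2.1] w 0.654
shift [-0.0006 -0.0025  0.1841] twist -0.10535304870026607
```

```bash
python3 -m handwheel '[[1,[-0.0006,-0.0025,0.03],0],[1,[-0.0006,-0.0025,0.07],0],[1,[-0.0006,-0.0025,0.11],0],[1,[-0.0006,-0.0025,0.135],0],[1,[-0.0006,-0.0025,0.155],0],[1,[-0.0006,-0.0025,0.155],0],[1,[-0.0006,-0.0025,0.155],0]]'
python3 - <<'E'
from h import *
a=ctrl.snapshot('top')
b=ctrl.snapshot('side')
cv2.imwrite('pics/ac.png',np.hstack([cv2.resize(a[180:310,220:370],None,fx=2.6,fy=2.6),cv2.resize(b[150:280,200:350],None,fx=2.6,fy=2.6)]))
shift([0.441,0.011,0.0725],-87)
E
```

```text
time_s: 50.98
tcp_pos: [0.4415, 0.0114, 0.1152]
orientation: [0.0, 1.0, 0.026, 0.001]
ft_force: [0.6, 0.1, -2.4]
gripper_width: 0.651
t 51.075 tcp [0.4416 0.0119 0.1154] jaw yaw -87.0 tilt z [ 0.0019 -0.     -1.    ] q7 -0.75 F [-1.   0.2 -2. ] w 0.651
shift [-0.0007  0.0009  0.0429] twist -0.019891528087441657
```

View pics/ac.png

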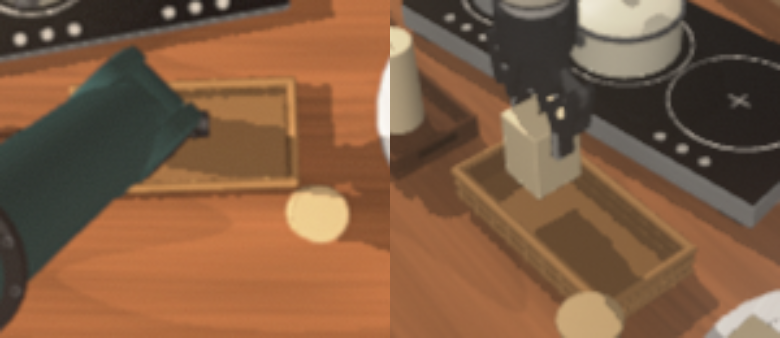

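```bash
python3 -m handwheel '[[1,[-0.0007,0.0009,0.012],0],[1,[-0.0007,0.0009,0.022],0],[1,[-0.0007,0.0009,0.03],0],[1,[-0.0007,0.0009,0.036],0],[1,[-0.0007,0.0009,0.04],0],[1,[-0.0007,0.0009,0.042],0],[1,[-0.0007,0.0009,0.0425],0],[1,[-0.0007,0.0009,0.0425],0]]'
python3 - <<'E'
from h import *
b=ctrl.snapshot('side')
cv2.imwrite('pics/ad.png',cv2.resize(b[150:280,200:350],None,fx=3.5,fy=3.5))
shift([0.441,0.011,0.0725],-87)
E
```

```text
time_s: 52.08
tcp_pos: [0.4403, 0.0112, 0.0729]
orientation: [-0.0, 1.0, 0.026, 0.001]
ft_force: [-2.3, 0.4, 9.4]
gripper_width: 0.651
t 52.125 tcp [0.4402 0.0112 0.0729] jaw yaw -87.0 tilt z [ 9.e-04  1.e-03 -1.e+00] q7 -0.64 F [-1.7 -0.3  8.2] w 0.648
shift [0.0008 0.0003 0.0004] twist -0.00826668443954759
```

View pics/ad.png

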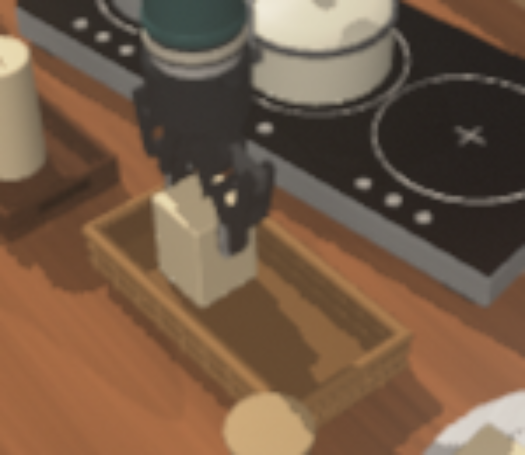

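On the floor. Release.

```bash
python3 -m handwheel '[[1,[0,0,-0.0007],0],[0,[0,0,-0.0007],0],[-0.4,[0,0,-0.0007],0],[-0.8,[0,0,-0.0007],0],[-1,[0,0,-0.0007],0],[-1,[0,0,-0.0007],0],[-1,[0,0,-0.02],0],[-1,[0,0,-0.06],0],[-1,[0,0,-0.1],0],[-1,[0,0,-0.15],0],[-1,[0,0,-0.2],0],[-1,[0,0,-0.2],0]]'
python3 - <<'E'
from h import *
a=ctrl.snapshot('top');b=ctrl.snapshot('side');cands(a)
cv2.imwrite('pics/ae.png',np.hstack([cv2.resize(a[160:290,330:480],None,fx=2.6,fy=2.6),cv2.resize(b[150:280,200:350],None,fx=2.6,fy=2.6)]))
cv2.imwrite('pics/af.png',cv2.resize(b[230:360,300:470],None,fx=3.5,fy=3.5))
shift([0.404,-0.3277,0.25],-80)
E
```

```text
time_s: 53.62
tcp_pos: [0.4423, 0.0115, 0.2748]
orientation: [-0.001, 1.0, 0.027, 0.003]
ft_force: [0.1, 0.1, 0.2]
gripper_width: 0.998
t 53.725 tcp [0.4398 0.0118 0.272 ] jaw yaw -86.9 tilt z [-0.      0.0011 -1.    ] q7 -1.11 F [-0.2  0.3 -0.4] w 1.001
shift [-0.0538  0.3372  0.0217] twist -6.9449100596838775
```

View pics/ae.png

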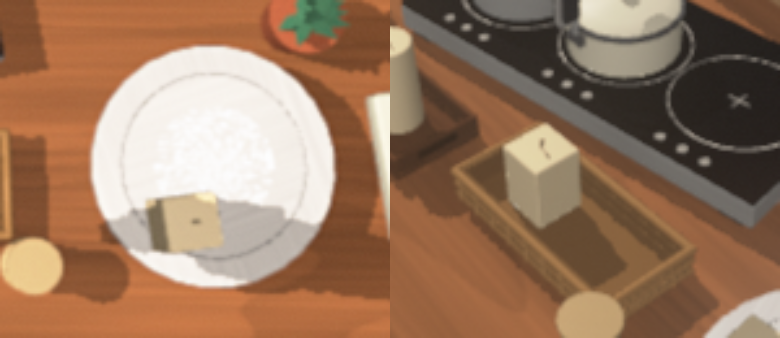

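View pics/af.png

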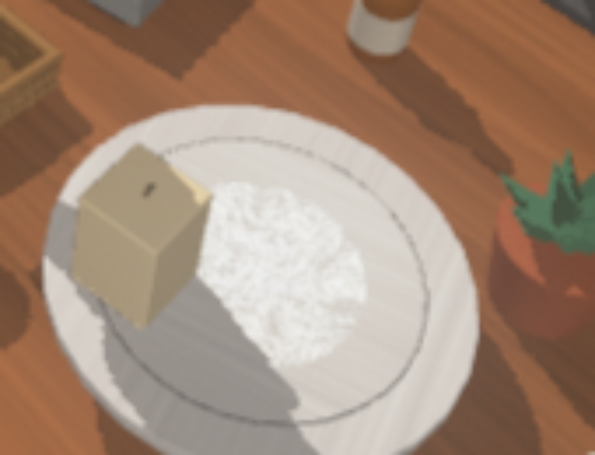

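```bash
python3 -m handwheel '[[-1,[-0.002,0.02,0],0],[-1,[-0.005,0.055,0],-1],[-1,[-0.01,0.1,0],-2],[-1,[-0.016,0.145,0],-2.5],[-1,[-0.023,0.19,0],-3],[-1,[-0.03,0.235,0],-4],[-1,[-0.04,0.28,0],-5],[-1,[-0.05,0.32,0.01],-6],[-1,[-0.0538,0.337,0.03],-6],[-1,[-0.0538,0.337,0.06],-6],[-1,[-0.0538,0.337,0.07],-6],[-1,[-0.0538,0.337,0.07],-6]]'
python3 - <<'E'
from h import *
b=ctrl.snapshot('side')
shift([0.404,-0.3277,0.127],-81)
cv2.imwrite('pics/ag.png',cv2.resize(b[180:390,250:490],None,fx=2.5,fy=2.5))
E
```

```text
time_s: 55.22
tcp_pos: [0.4032, -0.3273, 0.2008]
orientation: [-0.001, 0.997, 0.078, -0.001]
ft_force: [-0.3, -0.1, -0.9]
gripper_width: 1.001
t 55.275 tcp [ 0.4039 -0.3278  0.2017] jaw yaw -81.0 tilt z [-1.1e-03  7.0e-04 -1.0e+00] q7 -0.2 F [ 0.  -1.1  1.1] w 0.997
shift [ 0.0002 -0.0001  0.0747] twist 0.0026924222167963308
```

View pics/ag.png

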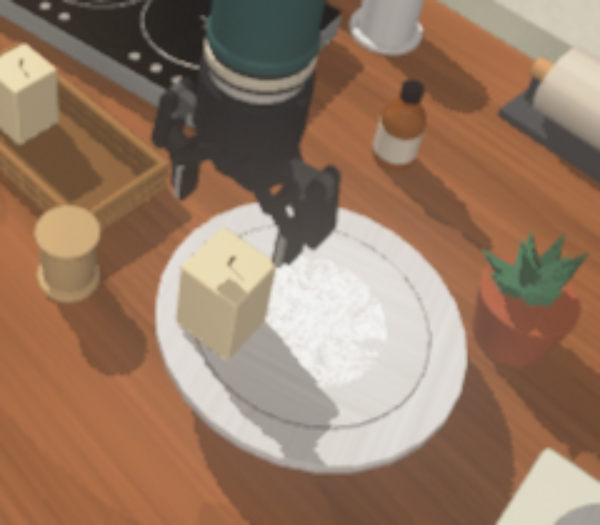

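```bash
python3 -m handwheel '[[-1,[0,0,0.015],0],[-1,[0,0,0.03],0],[-1,[0,0,0.045],0],[-1,[0,0,0.057],0],[-1,[0,0,0.067],0],[-1,[0,0,0.0747],0],[-1,[0,0,0.0747],0],[-1,[0,0,0.0747],0]]'
python3 -m handwheel '[[-0.7,[0,0,0],0],[-0.6,[0,0,0],0],[-0.5,[0,0,0],0],[-0.4,[0,0,0],0],[-0.3,[0,0,0],0],[0,[0,0,0],0],[1,[0,0,0],0],[1,[0,0,0],0],[1,[0,0,-0.005],0],[1,[0,0,-0.015],0],[1,[0,0,-0.025],0],[1,[0,0,-0.025],0]]' 35
python3 - <<'E'
from h import *
b=ctrl.snapshot('side')
shift([0.4054,-0.3252,0.27],-82)
cv2.imwrite('pics/ah.png',cv2.resize(b[180:390,250:490],None,fx=2.5,fy=2.5))
E
```

```text
time_s: 56.28
tcp_pos: [0.4043, -0.3283, 0.1276]
orientation: [0.0, 0.997, 0.078, 0.0]
ft_force: [-0.2, -0.7, 0.2]
gripper_width: 0.997
time_s: 57.78
tcp_pos: [0.4046, -0.3284, 0.1533]
orientation: [0.001, 0.997, 0.079, 0.001]
ft_force: [1.1, 0.7, -2.9]
gripper_width: 0.646
t 57.825 tcp [ 0.4044 -0.3281  0.1529] jaw yaw -81.0 tilt z [ 9.e-04 -6.e-04 -1.e+00] q7 -0.12 F [ 0.3 -0.1 -2.1] w 0.647
shift [ 0.0015 -0.0027 -0.1171] twist 1.024572268513836
```

View pics/ah.png

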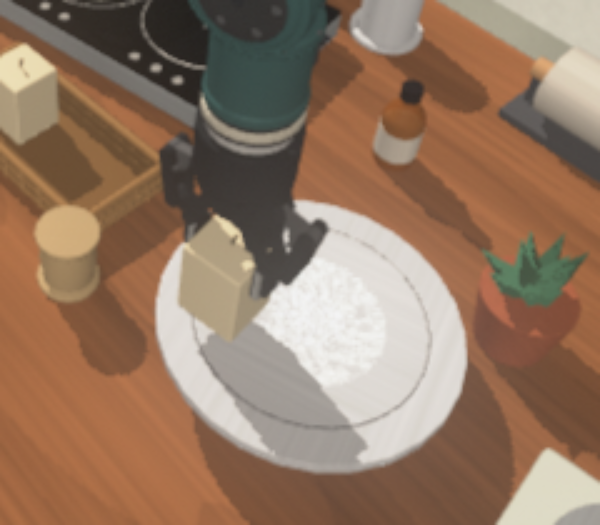

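```bash
python3 -m handwheel '[[1,[0,0,-0.03],0],[1,[0,0,-0.07],0],[1,[0,0,-0.1],0],[1,[0,0,-0.117],0],[1,[0,0,-0.117],0],[1,[0,0,-0.117],0]]'
python3 - <<'E'
from h import *
shift([0.445,-0.088,0.27],-87)
E
```

```text
time_s: 58.58
tcp_pos: [0.4037, -0.3272, 0.2683]
orientation: [-0.001, 0.997, 0.079, -0.001]
ft_force: [-0.1, -0.1, -2.2]
gripper_width: 0.653
t 58.575 tcp [ 0.4037 -0.3272  0.2683] jaw yaw -81.0 tilt z [-0.0017  0.0015 -1.    ] q7 -0.3 F [-0.1 -0.1 -2.2] w 0.653
shift [ 0.0783 -0.2298 -0.0014] twist 6.023581235719334
```

```bash
python3 -m handwheel '[[1,[0.007,-0.018,0],0.5],[1,[0.02,-0.05,0],1.5],[1,[0.035,-0.09,0],2.5],[1,[0.05,-0.13,0],3.5],[1,[0.063,-0.17,0],4.5],[1,[0.073,-0.205,0],5.5],[1,[0.077,-0.224,0],6],[1,[0.0783,-0.23,0],6],[1,[0.0783,-0.23,0],6],[1,[0.0783,-0.23,0],6]]'
python3 - <<'E'
from h import *
shift([0.445,-0.088,0.116],-87)
E
```

```text
time_s: 59.82
tcp_pos: [0.4453, -0.0898, 0.2694]
orientation: [0.0, 1.0, 0.025, 0.0]
ft_force: [-0.3, 0.3, -2.7]
gripper_width: 0.653
t 59.825 tcp [ 0.4453 -0.0898  0.2694] jaw yaw -87.1 tilt z [ 1.e-04 -6.e-04 -1.e+00] q7 -0.88 F [-0.3  0.3 -2.7] w 0.653
shift [-0.0002 -0.0019  0.1534] twist -0.10092341164066454
```

```bash
python3 -m handwheel '[[1,[0,-0.0015,0.03],0],[1,[0,-0.0015,0.07],0],[1,[0,-0.0015,0.11],0],[1,[0,-0.0015,0.135],0],[1,[0,-0.0015,0.153],0],[1,[0,-0.0015,0.153],0],[1,[0,-0.0015,0.153],0]]'
python3 - <<'E'
from h import *
b=ctrl.snapshot('side')
cv2.imwrite('pics/ai.png',cv2.resize(b[150:280,200:350],None,fx=3.5,fy=3.5))
shift([0.445,-0.088,0.0735],-87)
E
```

```text
time_s: 60.7
tcp_pos: [0.4459, -0.0881, 0.117]
orientation: [0.0, 1.0, 0.026, 0.001]
ft_force: [-0.2, -0.3, -2.1]
gripper_width: 0.652
t 60.75 tcp [ 0.4461 -0.0878  0.1171] jaw yaw -87.0 tilt z [ 1.7e-03 -5.0e-04 -1.0e+00] q7 -0.55 F [ 1.   0.1 -2.1] w 0.653
shift [-0.0011  0.0001  0.0436] twist -0.03922916226977691
```

View pics/ai.png

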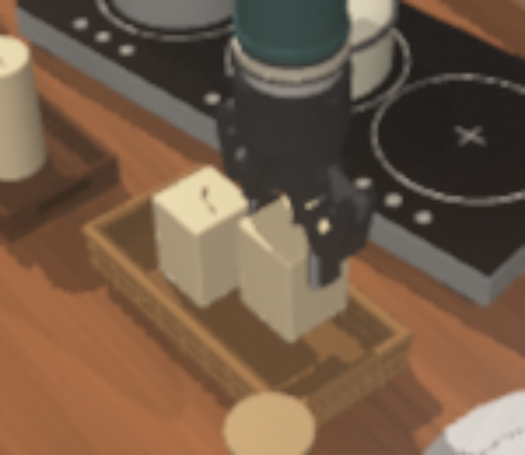

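```bash
python3 -m handwheel '[[1,[-0.001,0,0.012],0],[1,[-0.001,0,0.022],0],[1,[-0.001,0,0.03],0],[1,[-0.001,0,0.036],0],[1,[-0.001,0,0.04],0],[1,[-0.001,0,0.0425],0],[1,[-0.001,0,0.043],0],[1,[-0.001,0,0.043],0]]'
```

```text
time_s: 61.75
tcp_pos: [0.4444, -0.0873, 0.0737]
orientation: [-0.0, 1.0, 0.026, 0.0]
ft_force: [-1.4, 0.8, 1.5]
gripper_width: 0.654
```

```bash
python3 -m handwheel '[[1,[0,0,0],0],[0,[0,0,0],0],[-0.4,[0,0,0],0],[-0.8,[0,0,0],0],[-1,[0,0,0],0],[-1,[0,0,0],0],[-1,[0,0,-0.02],0],[-1,[0,0,-0.06],0],[-1,[0,0,-0.1],0],[-1,[0,0,-0.15],0],[-1,[0,0,-0.2],0],[-1,[0,0,-0.2],0]]'
python3 - <<'E'
from h import *
shift([0.48,-0.30,0.28],-87)
E
```

```text
time_s: 63.25
tcp_pos: [0.4465, -0.0876, 0.2762]
orientation: [-0.0, 1.0, 0.027, 0.004]
ft_force: [0.7, 1.4, 0.3]
gripper_width: 0.998
t 63.25 tcp [ 0.4465 -0.0876  0.2762] jaw yaw -86.9 tilt z [ 7.2e-03  4.0e-04 -1.0e+00] q7 -0.88 F [0.7 1.4 0.3] w 0.998
shift [ 0.0221  0.2138 -0.0036] twist 0.06309604056316687
```

Move the arm aside to see everything.

```bash
python3 -m handwheel '[[-1,[0.002,0.02,0],0],[-1,[0.006,0.06,0],0],[-1,[0.01,0.1,0],0],[-1,[0.015,0.145,0],0],[-1,[0.02,0.185,0],0],[-1,[0.022,0.21,0],0],[-1,[0.022,0.214,0],0],[-1,[0.022,0.214,0],0],[-1,[0.022,0.214,0],0]]'
python3 - <<'E'
from h import *
a=ctrl.snapshot('top');b=ctrl.snapshot('side')
grips(a);cands(a,box=(180,310,120,345))
cv2.imwrite('pics/aj.png',a);cv2.imwrite('pics/ak.png',b)
E
```

```text
time_s: 64.38
tcp_pos: [0.4775, -0.298, 0.2728]
orientation: [-0.001, 1.0, 0.027, -0.0]
ft_force: [0.3, 0.3, 0.0]
gripper_width: 1.0
grip [192.1 131.3] [ 59.  164.7] [0.6954 0.2288]
grip [283.  195.1] [ 5.8 74.1] [ 0.5288 -0.0109]
grip [162.8 159.8] [34.7  6.6] [0.617  0.3042]
grip [227. 150.] [32.  6.] [0.6454 0.1373]
cand [309.6 229. ] 369.0 [19.9 20.3] edge yaw -85.3 z.17 [[ 0.4422 -0.0801]] z.14 [[ 0.4434 -0.0817]] z.116 [[ 0.4444 -0.083 ]] z.086 [[ 0.4456 -0.0846]]
cand [273.6 230.5] 360.0 [19. 20.] edge yaw -89.1 z.17 [[0.4369 0.0117]] z.14 [[0.438  0.0124]] z.116 [[0.4389 0.013 ]] z.086 [[0.4399 0.0137]]
cand [193.5 249.1] 298.0 [20. 19.] edge yaw -89.1 z.17 [[0.3866 0.2149]] z.14 [[0.3864 0.2207]] z.116 [[0.3862 0.2254]] z.086 [[0.386  0.2312]]
cand [155.5 251.2] 296.0 [20. 19.] edge yaw -89.1 z.17 [[0.3797 0.3116]] z.14 [[0.3793 0.3198]] z.116 [[0.379  0.3264]] z.086 [[0.3787 0.3347]]
```

View pics/aj.png

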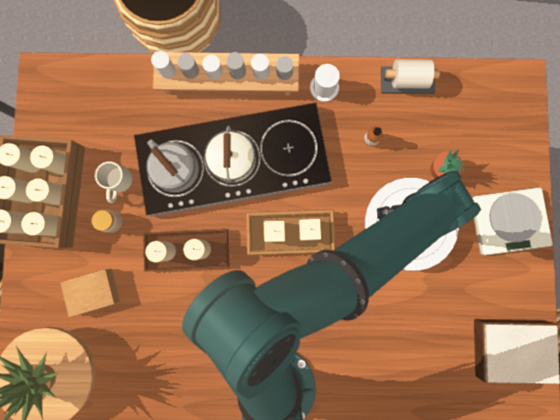

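View pics/ak.png

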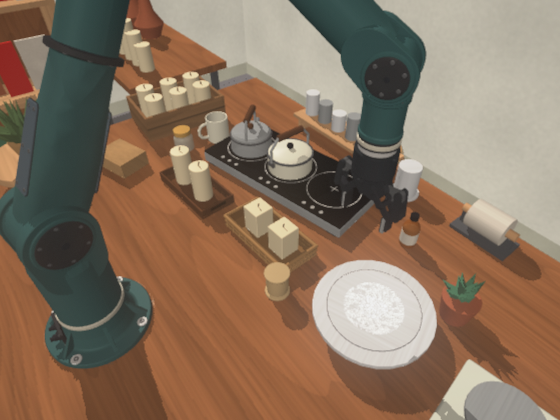

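Run:
```python
from h import *
a=cv2.imread('pics/aj.png');b=cv2.imread('pics/ak.png')
V=cv2.cvtColor(a,cv2.COLOR_BGR2HSV)[...,2]
for c in cc((V>75)&bx(112,182,259,319),300): print(cv2.fitEllipse(c),ray('top',cv2.fitEllipse(c)[0],.045))
cv2.imwrite('pics/al.png',np.hstack([cv2.resize(a[105:220,130:270],None,fx=2.8,fy=3),cv2.resize(b[95:210,200:340],None,fx=2.8,fy=3)]))
```

```text
((287.66351318359375, 147.87310791015625), (55.92885971069336, 59.64494323730469), 68.20536041259766) [[ 0.67916763 -0.02162973]]
```

View pics/al.png

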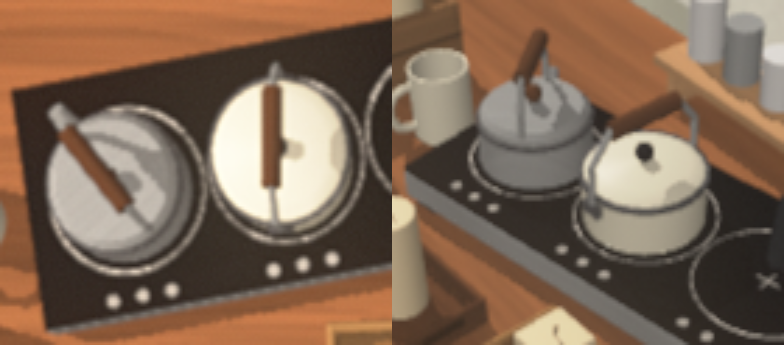

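```bash
python3 -m handwheel '[[-1,[0,0,0],0],[-1,[0,0,0],0],[-1,[0,0,0],0],[-1,[0,0,0],0],[-1,[0,0,0],0],[-1,[0,0,0],0],[-1,[0,0,0],0],[-1,[0,0,0],0],[-1,[0,0,0],0],[-1,[0,0,0],0],[-1,[0,0,0],0],[-1,[0,0,0],0]]'
python3 -m handwheel '[[-1,[0,0,0],0],[-1,[0,0,0],0],[-1,[0,0,0],0],[-1,[0,0,0],0],[-1,[0,0,0],0],[-1,[0,0,0],0],[-1,[0,0,0],0],[-1,[0,0,0],0],[-1,[0,0,0],0],[-1,[0,0,0],0],[-1,[0,0,0],0],[-1,[0,0,0],0]]'
python3 - <<'E'
from h import *
a=ctrl.snapshot('top')
grips(a);cands(a,box=(180,310,120,345))
d=cv2.absdiff(a,cv2.imread('pics/aj.png')).max(2);print((d>40).sum())
o=cv2.absdiff(a,cv2.imread('pics/top0.png')).max(2)
for nm,p in dict(bottle=(373,137),jar=(104,221),mug=(109,180),twine=(342,262),plant=(449,165)).items(): print(nm,(o[p[1]-14:p[1]+14,p[0]-14:p[0]+14]>50).sum())
E
```

```text
time_s: 65.97
tcp_pos: [0.4776, -0.2998, 0.2734]
orientation: [0.0, 1.0, 0.026, 0.0]
ft_force: [-0.1, 0.2, -0.1]
gripper_width: 1.002
time_s: 67.47
tcp_pos: [0.4776, -0.2998, 0.2734]
orientation: [0.0, 1.0, 0.026, 0.0]
ft_force: [0.2, -0.4, -0.4]
gripper_width: 1.003
grip [191.6 131.4] [ 58.9 163.9] [0.6952 0.2302]
grip [283.  195.2] [ 5.8 74.1] [ 0.5288 -0.0109]
grip [162.6 159.5] [35.3  6.6] [0.6177 0.3049]
grip [227. 150.] [32.  6.] [0.6454 0.1373]
cand [309.6 229. ] 370.0 [20.  20.3] edge yaw -85.3 z.17 [[ 0.4422 -0.0801]] z.14 [[ 0.4434 -0.0817]] z.116 [[ 0.4443 -0.083 ]] z.086 [[ 0.4455 -0.0846]]
cand [273.6 230.5] 360.0 [19. 20.] edge yaw -89.1 z.17 [[0.4369 0.0117]] z.14 [[0.438  0.0124]] z.116 [[0.4389 0.013 ]] z.086 [[0.4399 0.0137]]
cand [193.5 249.1] 298.0 [20. 19.] edge yaw -89.1 z.17 [[0.3866 0.2149]] z.14 [[0.3864 0.2207]] z.116 [[0.3862 0.2254]] z.086 [[0.386  0.2312]]
cand [155.5 251.2] 295.0 [20. 19.] edge yaw -89.1 z.17 [[0.3798 0.3116]] z.14 [[0.3794 0.3199]] z.116 [[0.3791 0.3264]] z.086 [[0.3788 0.3347]]
278
bottle 7
jar 0
mug 0
twine 762
plant 119
```

Run:
```python
from cell import ctrl
print(ctrl.sign_off())
```

```text
the job is handed in; nothing more can be done
None
```

The job is done and handed in at about 68 s of the 210 s allowed.

**Pots:** I slid the kettle first to the end ring, then the pan to the middle ring. Each was held by its bail and pressed lightly onto the glass, so neither was lifted. The last check put the kettle's grip about 5 mm from its ring centre and the pan's about 3 mm. A pot has 13 mm of room each way.

**Candles:** The wheel held four, two pillars and two blocks, and it is now clear. Both pillars stand upright in the wooden tray and both blocks upright in the wicker basket. Each was lowered until the force reading showed contact before I let go.

**Checks that were less clean:**
- **Top-view change check:** this compared the bench with the first picture and flagged the twine and the plant. The arm covers the twine in that view and comes close to the plant. Both sit at their original positions in the side picture.
- **Kettle reading:** it drifted about 3 mm over the run with nothing touching the kettle. I took this to be the colour mask, and it is still well inside the ring.
- **Knocked pot:** neither pot was found knocked aside in any picture.

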